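# Slide the bench block up into its holder

## Robot

A 7-joint arm with a two-finger parallel gripper is mounted at the origin on a cart in front of the work surface, level with it; the furniture and walls round the work are solid. World frame = base frame: x ahead of the robot, y to its left, z up, the work surface at z = 0. Lengths are in mm, angles in rad, forces in N, time in s.
With the tool pointing down it reaches from about 425 to 950 mm from the base axis. Payload 4.7 kg.
Tool frame: the origin (TCP) lies at the very end of the fingers, on their centre line; the grasp point (between the pads) lies 19 mm behind it; z points along the fingers, x is the direction in which the jaws open and shut, and the axes are right-handed (so a half turn about z gives the same grasp; the last joint's range is limited). The gripper opens to 85 mm and grips with 20 to 120 N. Pads are 22 mm wide; open, the fingers measure 114 mm over their backs; the gripper's body (76 mm by 85 mm) begins 54 mm behind the grasp point. The pads swing forward as they close: fully open they stand 13 mm farther back than shut.
Start: joints at [-0.029, 0.469, -0.049, 1.532, 0.024, 1.141, -0.082], TCP at [675.017, 0.046, 231.335] pointing down, gripper open.
Joint ranges: [-2.59, 2.59], [-0.33, 1.99], [-1.39, 1.29], [0.1, 2.45], [-1.04, 4.18], [0.21, 1.99], [-2.66, 2.66]. Speed limits (rad/s): [2.57, 2.57, 3.14, 3.14, 3.14, 3.14, 3.14].

## Interface

Orientations are given as a unit quaternion [x, y, z, w].
In Python, from plant import get_obs, camera, hand_in, models gives the robot as it stands. The module is installed in compiled form; this text tells all that it offers.
- The arm moves only by the tool play_rows, never from a script. Its argument "plan" is a list of rows, each a list of 3 entries, a list of its own where there are three numbers: the opening, from -1 (shut) to 1 (fully open), then the shift along the tool's x, y, z in m, then the turn about the tool's z in rad. In form: [[gripper, [tx, ty, tz], roll], ...]. A call has 1 to 5 rows; each row shifts and turns the pose as measured when the row begins, along the tool's axes as they then stand; what a row does not reach is not made up. A row lasts 1/12 s, in which the tool goes at most 41.7 mm and 7.16 degrees, less where a joint would pass 70% of its speed; a pose out of reach is approached as far as the arm can. A call is refused whole if a number of a shift passes 0.0417 or a number of a turn 0.125, either way. A call with a gripper value outside its range is refused whole. The fingers move at their own pace and stop on an object; "grip_force" is the grip in N (left out, the last holds). Time passes only in rows, so rows that do not move let the fingers close. It gives the time, the measured TCP pose, the force and the opening at its end, in the units of the state.
- get_obs(): the state, without advancing time (a new reading comes with each control period).
- camera(name): name is "scene" or "side" or "wrist"; returns a dict with "img" (480x640x3 uint8, red, green, blue), "depth" (480x640 float32, mm along the optical axis (not along the pixel's ray), 0 where there is no reading), "K" (3x3 intrinsics, pixels), "rvec" (rotation vector, rad) and "tvec" (3), from world to camera coordinates, as OpenCV has them; the wrist camera has in their place "hand_eye" (4x4, takes a point from camera to tool coordinates, whose origin is the TCP and whose axes are the tool frame's). Camera axes: x right, y down, z forward; pixel columns grow to the right and rows downward; lengths in mm; the calibration is good to about 2 mm. A picture is of the moment at which its call begins: read the wrist's pose just before it.
- hand_in(): hands the job in, once; it reports no verdict.
Trained networks look in the newest picture that a camera, given by its name, has taken for a name from the list of things; names that differ only in an ending like _2 or _b are one class to them, and where a whole thing is asked for, a point or a joint stands for the part that bears it (a point fixed in the world has none). Each returns a list of dicts, best first, with "confidence" (0 to 1); they miss things now and then, are a little off and sometimes report something else, mostly with a low value. They report only what shows in the picture. A call takes as long as a camera call.
- models.look_for(camera, label): "uv" ([column, row] in pixels, amid what is visible of it).
The state is a dict: "clock": time; "joint_pos": joint angles; "qvel": joint speeds; "joint_efforts": joint torques, N m; "tcp_pos": TCP position; "eef_rot": TCP orientation; "ft_force": force on the tool from outside, world axes, zero at the start; "ft_torque": the same for the moment, N m; "grip_width": opening from 0.0 (shut) to 1.0 (fully open).
Only numpy, scipy, OpenCV 4.12 (cv2) and the standard library are available. Lean on these libraries where they do the work, as an engineer would, in place of code of your own. Each camera call takes 0.05 s, during which the arm holds its last target.

## Task

Slide the square steel-topped bench block up the short ramp and over the raised lip into its holder, without lifting it, and press it in with about 10 N (never more than 20 N) until you feel the spring-loaded rubber stop at the back. Then slide it sideways, gently, until it lies flush along the wooden side fence while still touching the stop, let go and move clear; do not disturb the brass tin, the loupe stand or the charcoal.

Things in the scene. Friction and masses are not known exactly. Their poses are not given: they have to be found in the camera images.
- block_center (a point): Centre (half-way up) of the bench block: loose square slab 88 x 88 mm, 18 mm high, steel plate on a dark wood base, 0.28 to 0.45 kg. It starts flat on the bench before the ramp foot, turned up to 0.3 rad from the holder's axes. Too wide to grip; push its upright sides. Axes parallel to its edges, z up, x roughly the way it must go in.
- block: The same bench block; origin at the centre of its underside, 9 mm below block_center. On the far side of the start stands a rack of envelopes, 90 mm high, its near corner about 60 to 90 mm beyond the block: keep the gripper clear of it.
- holder: Holder board, 216 mm long (x), 150 mm wide (y), fixed on the bench. Origin at bench height, midway across; x points the way in, z up. Aluminium ramp rises from x = -110 mm (height 0) to -46 mm (11 mm); flat lip 11 mm high to x = -38 mm; then a plywood pocket floor 7 mm high to x = 106 mm (the block drops 4 mm behind the lip). The -y side is open.
- lip_top (a point): Middle of the top of the holder's lip (holder x = -42 mm, y = 0, 11 mm above the bench).
- fence_mid (a point): Middle of the inner face of the wooden side fence, 140 mm long along the holder's x (-40 to 100 mm), on its +y side, face at holder y = +59 mm, top 29 mm above the bench. With the block flush on it the block's centre is at holder y = +15 mm. More than 25 N on it is too much. The block slides on the floor with about 1 to 4 N, up to 7 N sideways against the stop.
- stop_mount (a point): Point on the near face of the 28 mm high end block (holder x = 92 mm, y = +4 mm, 16 mm above the bench) that carries the stop: a black rubber ball, radius 7 mm, on a steel sleeve. Its setting varies and is not measured: the ball's free front lies 21 to 35 mm before this point (toward the ramp). It is sprung, 4 N per mm, 7 mm travel; about 10 N is right, over 20 N too much.
- brass_tin: Small round brass tin, 62 mm across and 23 mm high, a bystander; origin at the centre of its underside.
- loupe_stand: Small black loupe on a stand, 29 x 28 x 31 mm, a bystander; origin at the centre of its underside.
- charcoal_lump: Burnt charcoal lump, 36 x 58 x 32 mm, a bystander; origin at the centre of its underside.

How it is judged (in metres and radians):
On the way, in this order (a step that is already met when the one before it is completed fails the run):
1. the block has been slid over the lip and lies down in the pocket behind it (x of block in the frame of holder above 0.004 m and z of block in the frame of holder below 0.009 m), for 0.02 s.
2. the block is pressed against the rubber stop with more than 5 N (contact force between stop_tip and block above 5 N), for 0.3 s.
At the end, for the whole second after the job is handed in: The block lies flat on the pocket floor behind the lip, at rest and released, within 2.5 mm of the rubber stop's tip and within 2.5 mm of the fence, square to the holder within 0.05 rad (z of block in the frame of holder between 0.005 and 0.009 m and angle between block's own z axis and vertical below 0.04 rad and angle between the x axis of block and the x axis of holder, either way round below 0.05 rad and x of stop_tip in the frame of block between 0.045 and 0.0535 m and y of block in the frame of holder between 0.0125 and 0.018 m and linear speed of block below 0.01 m/s); the robot touches nothing.
It fails at once if the block presses the rubber stop with more than 20 N (contact force between stop_tip and block above 20 N).
It fails at once if the block presses the fence with more than 25 N (contact force between fence and block above 25 N).
It fails at once if the block is lifted (underside centre more than 22 mm above the bench) (height (world z) of block above 0.022 m).
It fails at once if the brass tin, the loupe stand or the charcoal is moved more than 15 mm (distance of any of brass_tin, loupe_stand, charcoal_lump from where it was at the start of the episode above 0.015 m).
It also fails if it takes over 64 s, if anything falls off the work surface, if the arm or the gripper's body presses on something with over 40 N, if the wrist force passes 120 N, or if a joint passes its speed limit or range.

## Working session

There is one attempt and no reset: what is moved stays moved. The work goes in short steps, Python scripts to look and compute and a tool call to move; the robot and the scene stay as the last step left them, time stands still between calls to the robot, and variables do not carry over. Pictures are saved under pics/ and viewed, and the job is handed in when it is done.

Besides the shell and the picture viewer there is one more tool, called after "Emit:" as name(argument=value, ...), one argument or row to a line, values as JSON. play_rows: Moves the arm, as the interface text tells. Its arguments: {"type":"object","properties":{"plan":{"type":"array"},"grip_force":{"type":"number"}},"required":["plan"]}

```bash
mkdir -p pics
cat > h.py <<'E'
import numpy as np, cv2
from plant import get_obs, camera, hand_in, models
from scipy.spatial.transform import Rotation as R
def cam(n):
    o=get_obs(); c=camera(n)
    if n=="wrist":
        T=np.eye(4);T[:3,:3]=R.from_quat(o['eef_rot']).as_matrix();T[:3,3]=o['tcp_pos']
        c['T']=T@np.array(c['hand_eye'])
    else:
        M=np.eye(4);M[:3,:3]=cv2.Rodrigues(np.array(c['rvec'],float))[0];M[:3,3]=np.ravel(c['tvec'])
        c['T']=np.linalg.inv(M)
    return c
def save(c,n): cv2.imwrite(n,c['img'][:,:,::-1])
def px(c,u,v,d=None):
    d=c['depth'][int(v),int(u)] if d is None else d
    K=c['K'];p=np.array([(u-K[0,2])/K[0,0]*d,(v-K[1,2])/K[1,1]*d,d,1]);return (c['T']@p)[:3]
def pz(c,u,v,z):
    a=c['T'][:3,3];b=px(c,u,v,1000.);t=(z-a[2])/(b[2]-a[2]);return a+t*(b-a)
def proj(c,p):
    q=np.linalg.inv(c['T'])@np.append(p,1);q=c['K']@q[:3];return q[:2]/q[2]
def cloud(c):
    v,u=np.mgrid[0:480,0:640];d=c['depth'].astype(float);K=c['K']
    P=np.stack([(u-K[0,2])/K[0,0]*d,(v-K[1,2])/K[1,1]*d,d,np.ones_like(d)],-1)@c['T'].T
    P=P[...,:3];P[d<=0]=np.nan;return P
E
python3 - <<'E'
from h import *
o=get_obs();print({k:np.round(v,3) for k,v in o.items()})
for n in ["scene","side","wrist"]:
    c=cam(n);save(c,f'pics/{n}0.png');np.save(f'{n}0.npy',c,allow_pickle=True)
    print(n,c['K'].round(1).tolist(),c['T'].round(2).tolist())
    for l in ["block","holder","lip_top","fence_mid","stop_mount","brass_tin","loupe_stand","charcoal_lump"]:
        r=models.look_for(n,l)
        if r:
            u,v=r[0]['uv'];
            print(l,[ (np.round(x['uv']),round(x['confidence'],2)) for x in r[:2]], px(c,u,v).round(1))
E
```

```text
{'clock': np.float64(0.0), 'joint_pos': array([-0.029,  0.469, -0.049,  1.534,  0.024,  1.141, -0.082]), 'qvel': array([ 0.   , -0.   , -0.001, -0.001, -0.001,  0.001,  0.   ]), 'joint_efforts': array([ 1.0000e-03, -5.1032e+01, -4.6000e-02, -2.3772e+01,  1.1000e-02,
        7.0000e-03,  0.0000e+00]), 'tcp_pos': array([6.74418e+02, 1.40000e-02, 2.30241e+02]), 'eef_rot': array([ 1.   ,  0.   , -0.001,  0.   ]), 'ft_force': array([-0.449, -0.668, -0.624]), 'ft_torque': array([ 0.05 , -0.056,  0.036]), 'grip_width': np.float64(1.001)}
scene [[491.7, 0.0, 312.8], [0.0, 491.7, 245.6], [0.0, 0.0, 1.0]] [[-0.79, -0.33, 0.51, -32.99], [-0.61, 0.45, -0.65, 713.13], [-0.02, -0.83, -0.56, 599.43], [0.0, 0.0, 0.0, 1.0]]
block [(array([330., 254.]), 0.85), (array([357., 214.]), 0.52)] [446.5  47.4  18.1]
holder [(array([359., 213.]), 0.59)] [ 498.9 -137.8    9.5]
lip_top [(array([356., 211.]), 0.95)] [ 512.5 -149.3    5.9]
fence_mid [(array([354., 210.]), 0.64)] [ 514.6 -142.4    9.3]
stop_mount [(array([358., 212.]), 0.75)] [ 507.4 -146.2    6.1]
brass_tin [(array([226., 326.]), 0.56)] [460.  328
[... 564 characters left out ...]
([320., 218.]), 0.79)] [ 505.4 -126.    10.1]
stop_mount [(array([322., 216.]), 0.77)] [ 501.7 -142.8    6.4]
brass_tin [(array([336., 350.]), 0.7)] [466.4 340.7  24.5]
loupe_stand [(array([410., 319.]), 0.93)] [350.7 258.1  22.8]
charcoal_lump [(array([246., 363.]), 0.58)] [595.  370.2  22.1]
wrist [[387.5, 0.0, 325.7], [0.0, 387.5, 233.2], [0.0, 0.0, 1.0]] [[1.0, 0.0, 0.0, 676.26], [0.0, -0.96, -0.26, 66.98], [-0.0, 0.26, -0.96, 372.66], [0.0, 0.0, 0.0, 1.0]]
holder [(array([164., 289.]), 0.65)] [513.3 -91.1  10.4]
lip_top [(array([164., 290.]), 0.78)] [513.1 -91.6  10.6]
fence_mid [(array([163., 289.]), 0.7)] [676.3  67.  372.7]
stop_mount [(array([165., 293.]), 0.89)] [513.7 -95.8  10.7]
```

View pics/scene0.png

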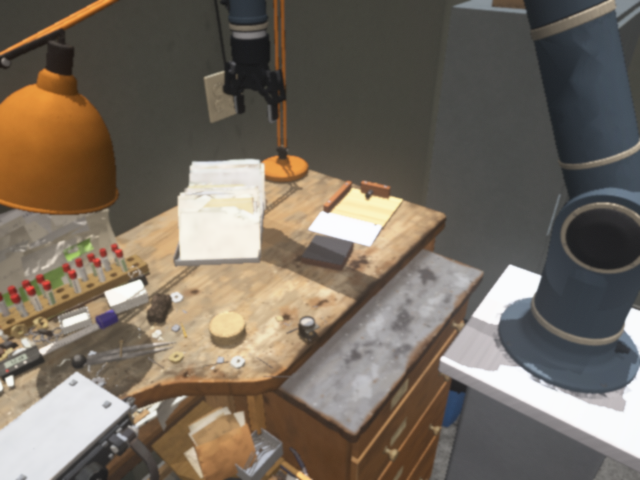

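View pics/side0.png

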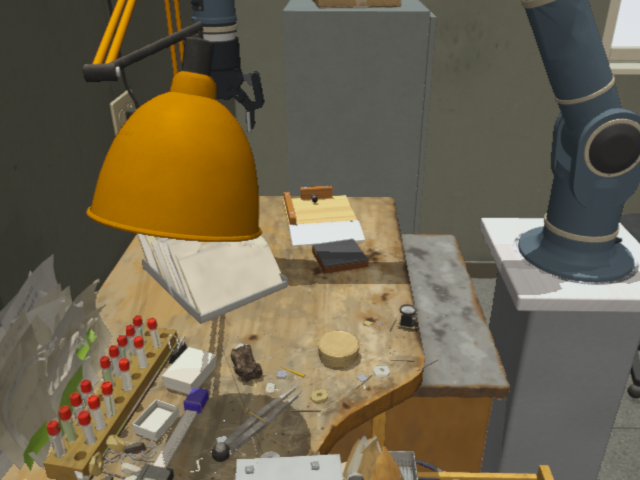

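View pics/wrist0.png

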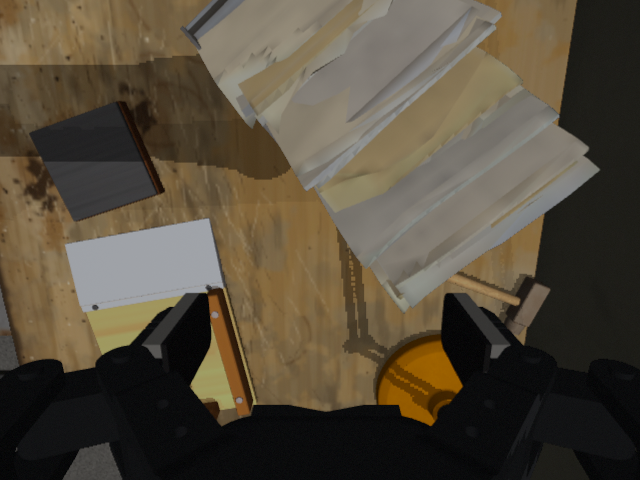

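The wrist view shows the block at about (97,160), the holder (white ramp, yellow pocket, brown fence) at (160,330), and the envelope rack to the right. The side and scene views show the tin, loupe and charcoal on the +y side, well away from the path.

Run:
```python
from h import *
for n in ["wrist","side","scene"]:
    c=np.load(f'{n}0.npy',allow_pickle=True).item();P=cloud(c)
    lo=np.array([380,-10,12]);hi=np.array([560,130,26])
    m=np.all((P>lo)&(P<hi),-1)
    q=P[m];q=q[:,:2]
    r=cv2.minAreaRect(q.astype(np.float32));print(n,'block',m.sum(),r,np.median(P[m][:,2]))
    m=np.all((P>[420,-270,22])&(P<[640,-30,40]),-1)
    q=P[m];print('fence/end',m.sum(),q.min(0).round(1) if len(q) else '',q.max(0).round(1) if len(q) else '')
    b=np.all((P>[400,-30,-15])&(P<[480,0,12]),-1)
    print('bench z',np.nanmedian(P[b][:,2]))
c=np.load('wrist0.npy',allow_pickle=True).item()
im=cv2.resize(c['img'][90:430,0:270],None,fx=2.2,fy=1.75*1.0,interpolation=cv2.INTER_CUBIC)
im=cv2.resize(c['img'][190:430,30:270],(600,600),interpolation=cv2.INTER_CUBIC);cv2.imwrite('pics/w0z.png',im[:,:,::-1])
c=np.load('side0.npy',allow_pickle=True).item()
im=cv2.resize(c['img'][170:290,260:420],(800,600),interpolation=cv2.INTER_CUBIC);cv2.imwrite('pics/s0z.png',im[:,:,::-1])
```

```text
wrist block 9009 ((465.70318603515625, 34.13809585571289), (88.4146499633789, 87.11925506591797), 18.080188751220703) 16.784844882195557
fence/end 1815 [ 551.4 -234.8   22. ] [595.5 -89.2  30.3]
bench z -2.8398379045988236
side block 1154 ((463.5986633300781, 35.325748443603516), (88.38770294189453, 95.0734634399414), 18.741897583007812) 19.293633231326055
fence/end 467 [ 480.8 -252.1   22. ] [591.7 -85.8  38.4]
bench z -0.20942499081246524
scene block 1121 ((463.0916442871094, 35.18828201293945), (87.71665954589844, 91.61486053466797), 17.768625259399414) 19.521130642653816
fence/end 498 [ 481.7 -266.5   22.2] [593.4 -88.1  39.3]
bench z 0.18542459792621457
```

View pics/w0z.png

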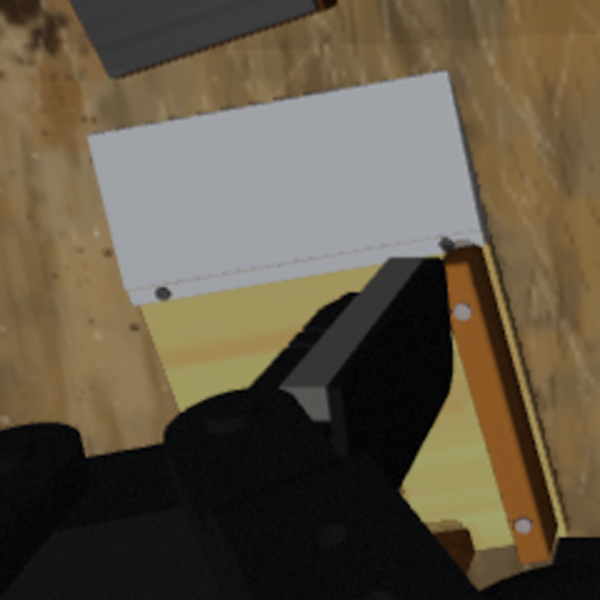

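View pics/s0z.png

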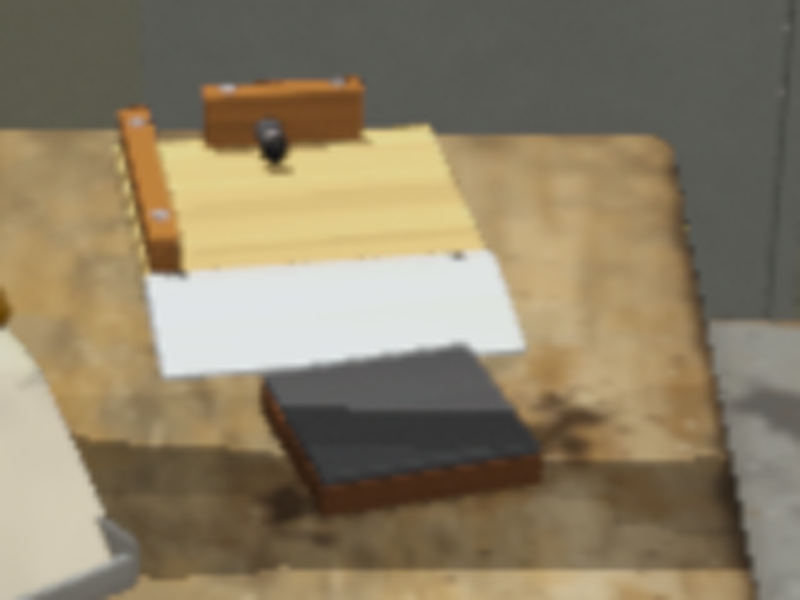

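Emit:
play_rows(
  plan=[
    [1,[-0.031,0.022,0],0],
    [1,[-0.031,0.022,0],0],
    [1,[-0.031,0.022,0],0],
    [1,[-0.031,0.022,0],0],
    [1,[-0.031,0.022,0],0],
  ],
)

```text
clock: 1.77
tcp_pos: [521.0, -105.5, 228.4]
eef_rot: [1.0, 0.007, 0.002, -0.002]
ft_force: [0.4, -0.8, 0.9]
grip_width: 0.997
```

Emit:
play_rows(
  plan=[
    [1,[-0.005,0.005,0],0],
    [1,[0,0,0],0],
    [1,[0,0,0],0],
    [1,[0,0,0],0],
  ],
)

```text
clock: 2.1
tcp_pos: [510.0, -117.0, 229.5]
eef_rot: [1.0, 0.002, 0.001, -0.001]
ft_force: [-0.1, -0.0, -0.8]
grip_width: 0.997
```

Run:
```python
from h import *
o=get_obs();print({k:np.round(v,3) for k,v in o.items()})
c=cam("wrist");save(c,'pics/wrist1.png');np.save('wrist1.npy',c,allow_pickle=True)
```

```text
{'clock': np.float64(2.1), 'joint_pos': array([ 0.164,  0.223, -0.02 ,  1.894,  0.002,  1.022,  0.146]), 'qvel': array([-0.007,  0.004, -0.006, -0.012, -0.004, -0.004, -0.003]), 'joint_efforts': array([ 5.6600e-01, -3.6223e+01,  5.0500e-01, -2.2046e+01,  4.3000e-02,
        3.9000e-02,  8.0000e-03]), 'tcp_pos': array([ 509.959, -116.999,  229.47 ]), 'eef_rot': array([ 1.   ,  0.002,  0.001, -0.001]), 'ft_force': array([-0.084, -0.012, -0.782]), 'ft_torque': array([-0.001,  0.012, -0.047]), 'grip_width': np.float64(0.997)}
```

View pics/wrist1.png

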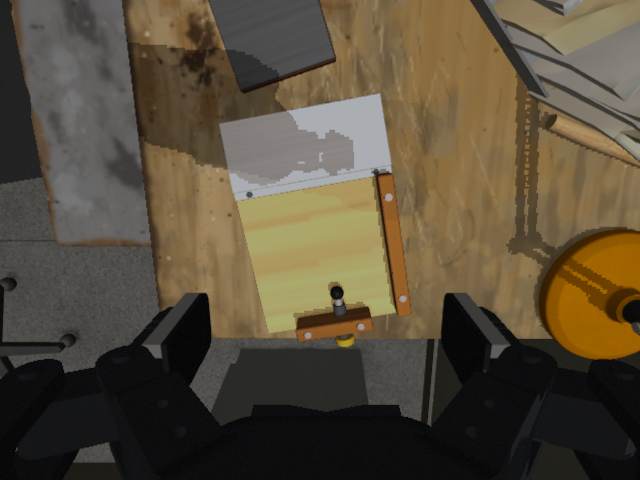

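Run:
```python
from h import *
c=np.load('wrist1.npy',allow_pickle=True).item()
im=cv2.resize(c['img'][80:350,200:430],None,fx=2.9,fy=2.2,interpolation=cv2.INTER_CUBIC)
cv2.imwrite('pics/w1z.png',im[:,:,::-1])
P=cloud(c)
for u,v in [(220,123),(381,94),(268,333),(300,240),(390,240),(335,325)]: print(u,v,P[v,u].round(1),[pz(c,u,v,z).round(1) for z in (0,7)])
g=cv2.cvtColor(c['img'],cv2.COLOR_RGB2GRAY)
pts=np.array([[220,123],[381,94],[268,333],[335,61],[244,91]],np.float32)[:,None]
cv2.cornerSubPix(g,pts,(4,4),(-1,-1),(3,50,.01));print(pts[:,0])
from scipy.optimize import least_squares
p=pts[:,0]
A=np.array([pz(c,*p[0],0),pz(c,*p[1],0),pz(c,*p[2],7)])
print(A.round(1),np.linalg.norm(A[0,:2]-A[1,:2]),np.linalg.norm(A[0,:2]-A[2,:2]))
M=np.array([[-110,-75],[-110,75],[106,-75.]])
def H(s): 
    a=s[2];X=np.array([np.cos(a),np.sin(a)]);Y=np.array([-X[1],X[0]])
    return s[:2]+M[:,:1]*X+M[:,1:]*Y
r=least_squares(lambda s:(H(s)-A[:,:2]).ravel(),[505,-145,-1.4]);print('holder',r.x,r.fun.round(1))
print('blk front corners',pz(c,*p[3],0),pz(c,*p[3],18),pz(c,*p[4],18))
```

```text
220 123 [413.1 -46.6  -4. ] [array([414.1, -46.6,   0. ]), array([416. , -46.7,   7. ])]
381 94 [561.8 -20.5  -3.6] [array([561.3, -20.8,   0. ]), array([560.4, -21.4,   7. ])]
268 333 [ 450.2 -263.8   -3.4] [array([ 450.7, -261.9,    0. ]), array([ 451.8, -257.9,    7. ])]
300 240 [ 486.6 -156.8    5.9] [array([ 486.2, -158.5,    0. ]), array([ 486.7, -156.5,    7. ])]
390 240 [ 570.8 -149.8   29.1] [array([ 576. , -158.2,    0. ]), array([ 574.7, -156.2,    7. ])]
335 325 [ 521.  -233.7   34. ] [array([ 522.1, -252.3,    0. ]), array([ 521.9, -248.4,    7. ])]Traceback (most recent call last):
  File "<stdin>", line 9, in <module>
cv2.error: OpenCV(4.12.0) :-1: error: (-5:Bad argument) in function 'cornerSubPix'
> Overload resolution failed:
>  - Layout of the output array corners is incompatible with cv::Mat
>  - Expected Ptr<cv::UMat> for argument 'corners'
```

View pics/w1z.png

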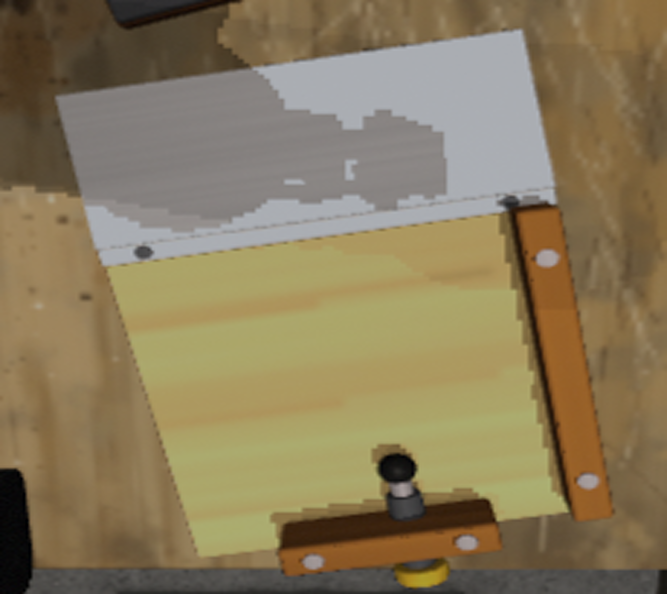

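Run:
```python
from h import *
from scipy.optimize import least_squares
c=np.load('wrist1.npy',allow_pickle=True).item()
# holder model points (incl fence: inner face top edge 59, ends -40/100 z 29)
M=np.array([[-110,-75,0],[-110,75,0],[106,-75,7],[-38,-75,11],[-40,59,29],[100,59,29.]])
z=lambda u,v:(u/2.9+200,v/2.2+80)
U=np.array([z(57,97),z(522,30),z(198,556),z(106,266),z(518,209),z(571,519)])
def W(s,M):
    a=s[2];X=np.array([np.cos(a),np.sin(a),0]);Y=np.array([-X[1],X[0],0])
    return np.array([s[0],s[1],0])+M[:,:1]*X+M[:,1:2]*Y+M[:,2:]*np.array([0,0,1])
f=lambda s:np.array([proj(c,p) for p in W(s,M)])-U
r=least_squares(lambda s:f(s).ravel(),[505,-145,-1.4]);print('holder',r.x,'\n',f(r.x).round(1))
# with z offset
r2=least_squares(lambda s:(np.array([proj(c,p+[0,0,s[3]]) for p in W(s,M)])-U).ravel(),[505,-145,-1.4,0]);print('w/ dz',r2.x,r2.cost,r.cost)
s=r.x
def toH(p):
    a=s[2];d=p[:2]-s[:2];return np.array([d@[np.cos(a),np.sin(a)],d@[-np.sin(a),np.cos(a)],p[2]])
for zz in(16,23):
    print('ball ctr at z',zz,toH(pz(c,*z(397,467),zz)),pz(c,*z(397,467),zz))
P=cloud(c)
u,v=map(int,z(397,467));print('ball depth pt',toH(P[v,u]))
for n in ['wrist0','side0','scene0']:
    cc=np.load(n+'.npy',allow_pickle=True).item();Q=cloud(cc)
    m=np.all((Q>[380,-10,12])&(Q<[560,130,26]),-1);q=Q[m]
    b=cv2.minAreaRect(q[:,:2].astype(np.float32));print(n,b)
    im=cc['img'].copy()
    for p in W(s,M): cv2.circle(im,tuple(int(t) for t in proj(cc,p)),2,(255,0,0),-1)
    if n=='side0': cv2.imwrite('pics/s0ov.png',cv2.resize(im[170:290,260:420],(800,600))[:,:,::-1])
np.save('holder.npy',s)
```

```text
holder [ 506.95006049 -140.98137808   -1.3895384 ] 
 [[-0.5 -1.4]
 [ 0.6 -1.5]
 [ 0.2  1. ]
 [-1.6 -0.1]
 [-0.3  0.8]
 [ 1.7  2. ]]
w/ dz [ 506.84781544 -141.64778625   -1.38959159   -4.28123066] 2.557656276941684 8.080998581018585
ball ctr at z 16 [68.47260521  3.86617756 16.        ] [ 523.09625469 -207.63530075   16.        ]
ball ctr at z 23 [65.37822042  4.18403324 23.        ] [ 522.85108761 -204.53431017   23.        ]
ball depth pt [66.35282403  3.22304911 19.79868463]
wrist0 ((465.70318603515625, 34.13809585571289), (88.4146499633789, 87.11925506591797), 18.080188751220703)
side0 ((463.5986633300781, 35.325748443603516), (88.38770294189453, 95.0734634399414), 18.741897583007812)
scene0 ((463.0916442871094, 35.18828201293945), (87.71665954589844, 91.61486053466797), 17.768625259399414)
```

View pics/s0ov.png

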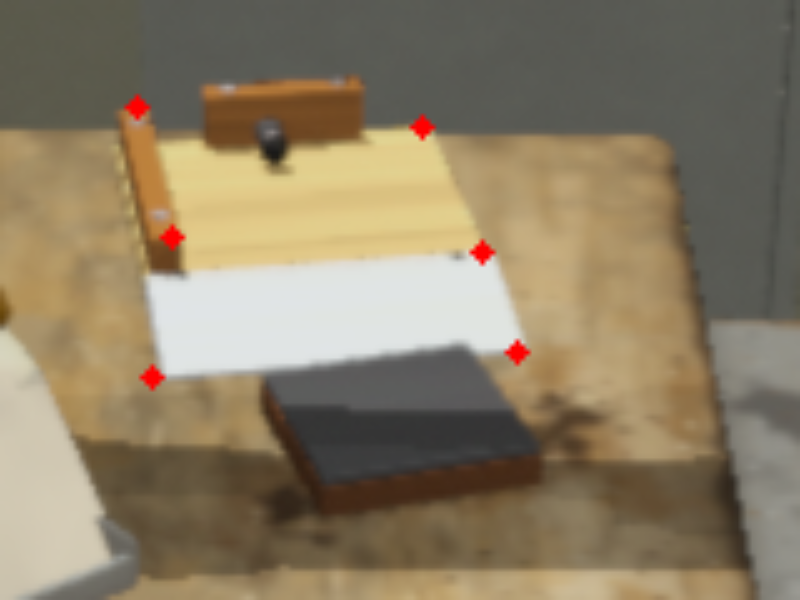

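The holder fits at (507, −141) with yaw −1.39, which agrees with the side view to about 2 mm. The ball front is at holder x ≈ 60. The block is at about (464.5, 35), turned 0.13 rad from the holder. I'm moving in behind the block with the gripper half open, so two fingers push on its rear face.

Emit:
play_rows(
  plan=[
    [0.2,[-0.011,-0.0365,0.012],0],
    [0.2,[-0.011,-0.0365,0.012],0],
    [0.2,[-0.011,-0.0365,0.012],0],
    [0.2,[-0.011,-0.0365,0.012],0],
    [0.2,[-0.011,-0.0365,0.012],0],
  ],
)

```text
clock: 2.57
tcp_pos: [464.8, 68.1, 170.3]
eef_rot: [1.0, -0.003, 0.008, -0.0]
ft_force: [0.9, 0.6, -0.3]
grip_width: 0.601
```

Emit:
play_rows(
  plan=[
    [0.2,[-0.011,-0.0365,0.012],0],
    [0.2,[0,0,0.02],-0.105],
    [0.2,[0,0,0.02],-0.105],
    [0.2,[0,0,0.02],-0.105],
    [0.2,[0,0,0],0],
  ],
)

```text
clock: 2.98
tcp_pos: [454.2, 127.3, 94.9]
eef_rot: [0.984, 0.176, 0.01, -0.004]
ft_force: [-0.9, 0.2, 0.1]
grip_width: 0.599
```

```bash
cat >> h.py <<'E'
S=np.load('holder.npy')
def toH(p):
    a=S[2];d=np.asarray(p)[:2]-S[:2];return np.array([d@[np.cos(a),np.sin(a)],d@[-np.sin(a),np.cos(a)],p[2]])
def st():
    o=get_obs();Rm=R.from_quat(o['eef_rot']).as_matrix()
    ty=Rm[:,1];print('t',round(float(o['clock']),2),'tcp',o['tcp_pos'].round(1),'H',toH(o['tcp_pos']).round(1),'tool y ang rel holder',round(np.arctan2(ty[1],ty[0])-S[2],3),'tz',Rm[:,2].round(3),'F',o['ft_force'].round(1),'g',round(float(o['grip_width']),3))
    return o,Rm
E
python3 - <<'E'
from h import *
o,Rm=st()
c=cam("wrist");save(c,'pics/wrist2.png');np.save('wrist2.npy',c,allow_pickle=True)
b=np.array([464.5,35,0]);print('blk in tool',Rm.T@(b-o['tcp_pos']))
P=cloud(c)
m=np.all((P>[380,-10,12])&(P<[560,130,26]),-1);print(m.sum(),cv2.minAreaRect(P[m][:,:2].astype(np.float32)))
E
```

```text
t 2.98 tcp [454.2 127.3  94.9] H [-273.4   -3.5   94.9] tool y ang rel holder 0.174 tz [ 0.018  0.011 -1.   ] F [-0.9  0.2  0.1] g 0.599
blk in tool [-24.32586182  90.57693775  93.99433028]
9343 ((469.32427978515625, 44.821815490722656), (72.14643859863281, 71.2583236694336), 18.8802547454834)
```

View pics/wrist2.png

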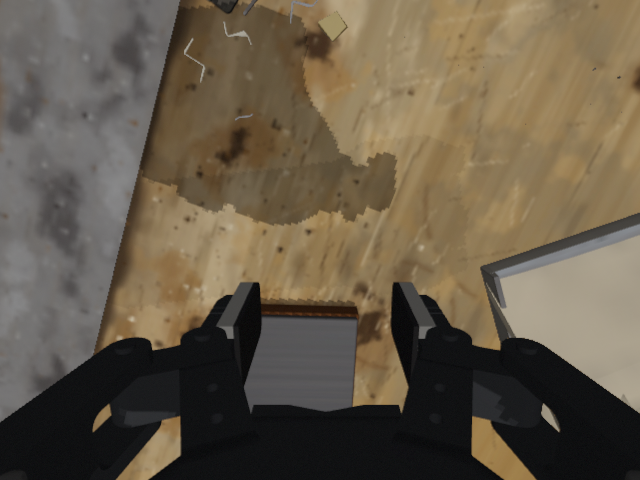

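Run:
```python
from h import *
o,Rm=st()
c=np.load('wrist2.npy',allow_pickle=True).item()
for u,v,z in [(357,316,18),(262,317,18),(356,306,0),(487,270,5),(487,270,90)]:
    p=pz(c,u,v,z);print(u,v,p.round(1),'tool',(Rm.T@(p-o['tcp_pos'])).round(1))
a=np.radians(-72);X=np.array([np.cos(a),np.sin(a),0]);Y=np.array([-X[1],X[0],0])
print('expected rr corner',np.array([464.5,35,18])-44*X+44*Y)
```

```text
t 3.03 tcp [455.3 127.8  96.4] H [-273.7   -2.3   96.4] tool y ang rel holder 0.17 tz [ 0.02   0.013 -1.   ] F [-0.   0.1 -0.4] g 0.599
357 316 [491.1  91.5  18. ] tool [19.2 46.8 78.7]
262 317 [436.   70.9  18. ] tool [-39.6  47.1  77.3]
356 306 [492.8  90.1   0. ] tool [20.  48.8 96.7]
487 270 [561.4 144.1   5. ] tool [103.   21.7  93.8]
487 270 [513.  160.4  90. ] tool [ 65.2 -10.7   8. ]
expected rr corner [492.74973896  90.44323447  18.        ]
```

Emit:
play_rows(
  plan=[
    [0.2,[-0.012,0,0.025],0],
    [0.2,[-0.012,0,0.025],0],
    [0.2,[0,0,0.02],0],
    [0.2,[0,0,0.012],0],
    [0.2,[0,0,0],0],
  ],
)

```text
clock: 3.45
tcp_pos: [443.2, 125.8, 16.8]
eef_rot: [0.986, 0.168, 0.018, -0.006]
ft_force: [0.2, -0.2, 0.3]
grip_width: 0.601
```

Run:
```python
from h import *
o,Rm=st();print(Rm.T@(np.array([464.5,35,0])-o['tcp_pos']))
c=cam("wrist");save(c,'pics/wrist3.png');c=cam("side");cv2.imwrite('pics/side3.png',cv2.resize(c['img'][120:340,200:460],(780,600))[:,:,::-1])
```

```text
t 3.45 tcp [443.2 125.8  16.8] H [-273.9  -14.6   16.8] tool y ang rel holder 0.157 tz [ 0.034  0.018 -0.999] F [ 0.2 -0.2  0.3] g 0.601
[-10.6222129   92.77578432  15.87153703]
```

View pics/wrist3.png

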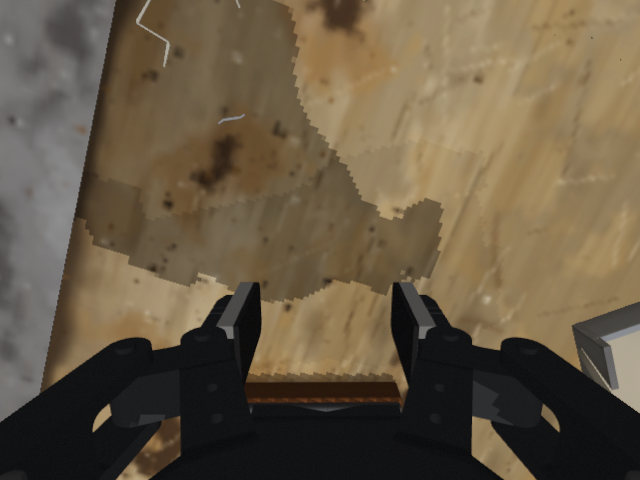

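View pics/side3.png

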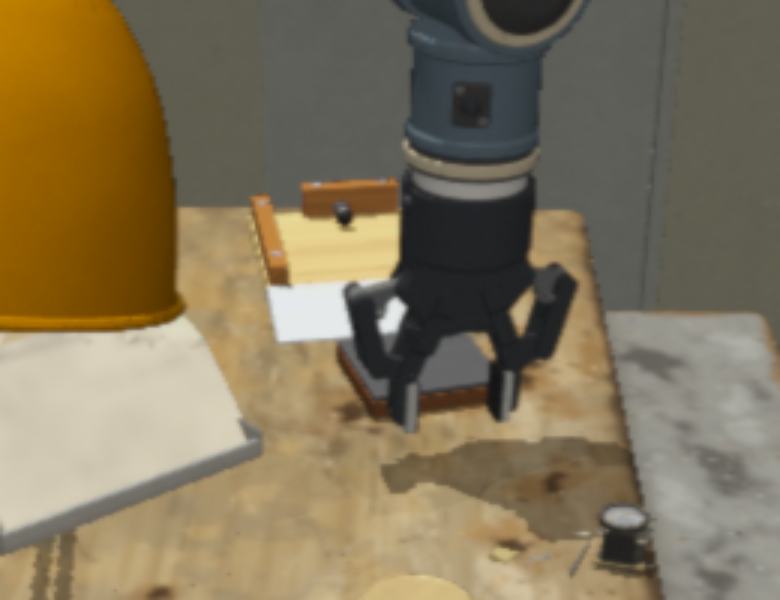

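Emit:
play_rows(
  plan=[
    [0.2,[-0.01,0,0.009],0.01],
    [0.2,[0,0.015,0],0],
    [0.2,[0,0.012,0],0],
    [0.2,[0,0,0],0],
  ],
)

```text
clock: 3.88
tcp_pos: [450.3, 100.0, 14.6]
eef_rot: [0.986, 0.162, 0.027, -0.008]
ft_force: [0.2, -0.8, -0.5]
grip_width: 0.603
```

Run:
```python
from h import *
o,Rm=st();print(Rm.T@(np.array([464.5,35,0])-o['tcp_pos']))
```

```text
t 3.88 tcp [450.3 100.   14.6] H [-247.2  -12.2   14.6] tool y ang rel holder 0.145 tz [ 0.05   0.024 -0.998] F [ 0.2 -0.8 -0.5] g 0.603
[-8.18800088 66.17572313 13.78006399]
```

Emit:
play_rows(
  plan=[
    [0.2,[0,0,0],0],
    [0.2,[0,0,0],0],
    [0.2,[0,0,0],0],
    [0.2,[0,0,0],0],
    [0.2,[0,0,0],0],
  ],
)

```text
clock: 4.3
tcp_pos: [453.9, 102.8, 18.7]
eef_rot: [0.986, 0.162, 0.031, -0.008]
ft_force: [-0.4, -1.0, -0.9]
grip_width: 0.603
```

Run:
```python
from h import *
o,Rm=st();print(Rm.T@(np.array([464.5,35,0])-o['tcp_pos']),o['joint_pos'].round(3))
```

```text
t 4.3 tcp [453.9 102.8  18.7] H [-249.4   -8.2   18.7] tool y ang rel holder 0.144 tz [ 0.059  0.027 -0.998] F [-0.4 -1.  -0.9] g 0.603
[-12.78072252  67.79100523  17.50621144] [-0.151  0.442 -0.19   2.229  0.183  0.419 -0.161]
```

Emit:
play_rows(
  plan=[
    [0.2,[-0.0007,0.0006,0.0008],0],
    [0.2,[-0.0007,0.0006,0.0008],0],
    [0.2,[-0.0007,0.0006,0.0008],0],
    [0.2,[-0.0007,0.0006,0.0008],0],
  ],
)

```text
clock: 4.63
tcp_pos: [451.9, 100.8, 15.2]
eef_rot: [0.986, 0.162, 0.031, -0.009]
ft_force: [0.9, 1.1, 0.1]
grip_width: 0.6
```

Run:
```python
from h import *
o,Rm=st();print(Rm.T@(np.array([464.5,35,0])-o['tcp_pos']),o['joint_pos'].round(3),o['joint_efforts'].round(2))
```

```text
t 4.63 tcp [451.9 100.8  15.2] H [-247.7  -10.6   15.2] tool y ang rel holder 0.146 tz [ 0.059  0.027 -0.998] F [0.9 1.1 0.1] g 0.6
[-10.12766519  66.45729998  14.12532004] [-0.149  0.447 -0.188  2.236  0.186  0.407 -0.159] [-9.000e-02 -3.781e+01 -1.240e+00 -1.201e+01 -0.000e+00 -1.800e-01
 -1.000e-02]
```

Emit:
play_rows(
  plan=[
    [0.2,[-0.006,0,0.004],0.01],
    [0.2,[-0.006,0,0.003],0],
    [0.2,[0,0.008,0],0],
    [0.2,[0,0,0],0],
  ],
)

```text
clock: 4.97
tcp_pos: [441.3, 88.3, 5.8]
eef_rot: [0.987, 0.157, 0.03, -0.009]
ft_force: [0.2, -0.7, -0.2]
grip_width: 0.598
```

Run:
```python
from h import *
o,Rm=st();print(Rm.T@(np.array([464.5,35,0])-o['tcp_pos']),o['joint_pos'].round(3))
c=cam("side");cv2.imwrite('pics/side4.png',cv2.resize(c['img'][140:300,260:420],(640,640),interpolation=cv2.INTER_CUBIC)[:,:,::-1])
```

```text
t 4.97 tcp [441.3  88.3   5.8] H [-237.4  -23.3    5.8] tool y ang rel holder 0.135 tz [ 0.056  0.027 -0.998] F [ 0.2 -0.7 -0.2] g 0.598
[ 5.1695085  57.91240068  5.68724946] [-0.136  0.453 -0.179  2.267  0.192  0.372 -0.156]
```

View pics/side4.png

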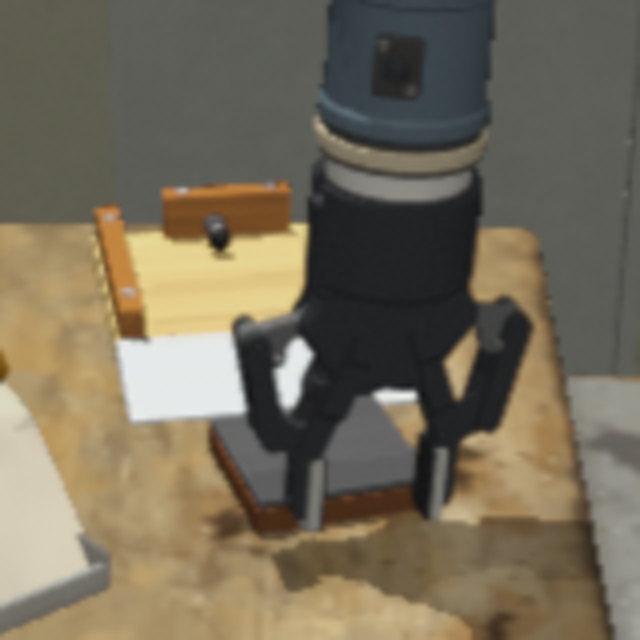

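Emit:
play_rows(
  plan=[
    [0.2,[0.005,0.004,0],0],
    [0.2,[0,0.008,0],0],
    [0.2,[0,0.008,0],0.01],
    [0.2,[0,0.008,0],0.01],
    [0.2,[0,0.005,0],0],
  ],
)

```text
clock: 5.43
tcp_pos: [457.4, 59.6, 6.0]
eef_rot: [0.988, 0.148, 0.03, -0.011]
ft_force: [-1.1, 4.1, 0.8]
grip_width: 0.596
```

```bash
cat >> h.py <<'E'
def blk(n="side",zlo=12,box=None,fn=None):
    c=cam(n)
    if fn: cv2.imwrite(fn,cv2.resize(c['img'][140:300,240:440],(800,640),interpolation=cv2.INTER_CUBIC)[:,:,::-1])
    return c
E
python3 - <<'E'
from h import *
o,Rm=st()
blk(fn='pics/side5.png')
E
```

```text
t 5.43 tcp [457.4  59.6   6. ] H [-206.3  -12.6    6. ] tool y ang rel holder 0.117 tz [ 0.057  0.03  -0.998] F [-1.1  4.1  0.8] g 0.596
```

View pics/side5.png

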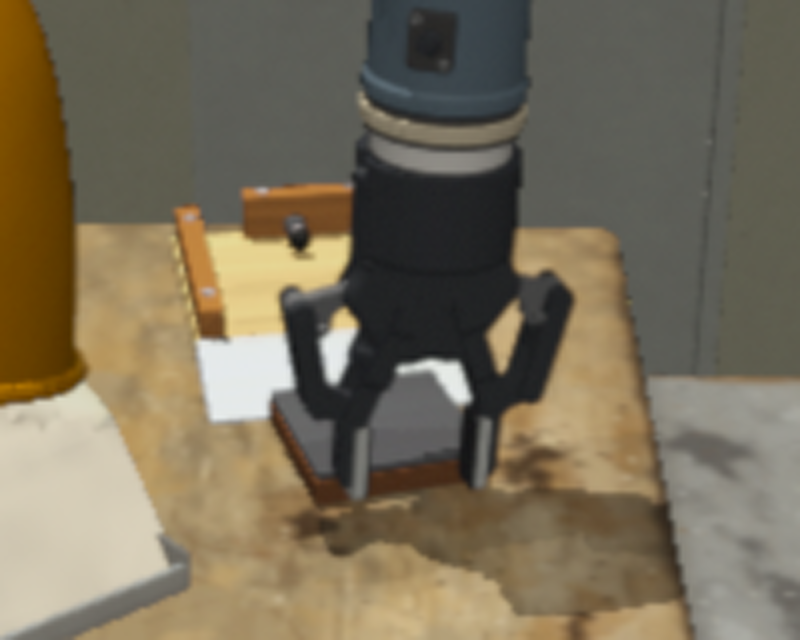

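Emit:
play_rows(
  plan=[
    [0.2,[-0.0005,0.008,0],0.012],
    [0.2,[-0.0005,0.008,0],0.012],
    [0.2,[-0.0005,0.008,0],0.012],
    [0.2,[-0.0005,0.008,-0.001],0.012],
    [0.2,[0,0.006,-0.001],0.01],
  ],
)

```text
clock: 5.9
tcp_pos: [467.0, 19.9, 7.6]
eef_rot: [0.992, 0.118, 0.031, -0.012]
ft_force: [-1.2, 0.7, -1.5]
grip_width: 0.6
```

Run:
```python
from h import *
o,Rm=st()
blk(fn='pics/side6.png')
```

```text
t 5.9 tcp [467.   19.9   7.6] H [-165.4  -10.3    7.6] tool y ang rel holder 0.056 tz [ 0.058  0.032 -0.998] F [-1.2  0.7 -1.5] g 0.6
```

View pics/side6.png

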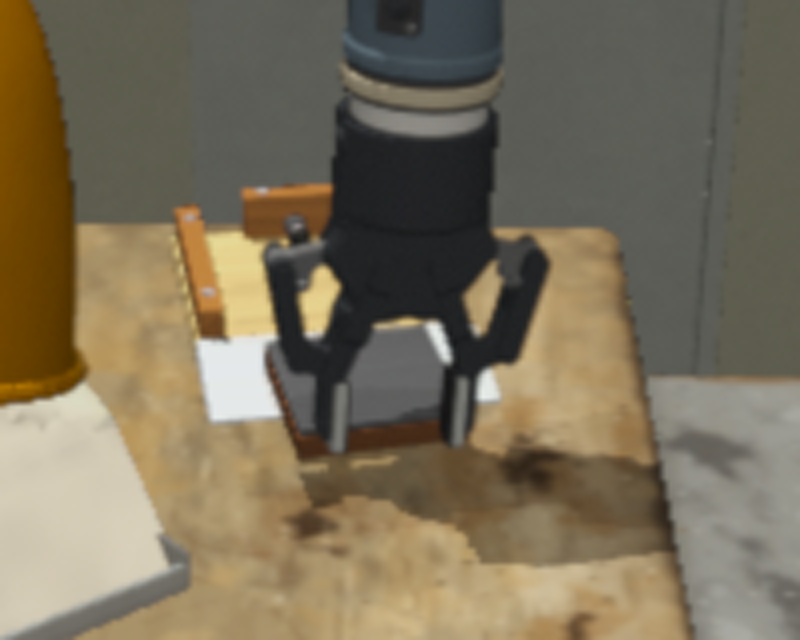

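Emit:
play_rows(
  plan=[
    [0.2,[0,-0.007,0],0],
    [0.2,[0.009,0,-0.001],0.01],
    [0.2,[0,0.006,0],0.01],
    [0.2,[0,0.006,0],0],
    [0.2,[0,0.006,-0.001],0.01],
  ],
)

```text
clock: 6.37
tcp_pos: [479.7, 9.7, 10.6]
eef_rot: [0.994, 0.101, 0.031, -0.012]
ft_force: [0.1, 2.1, -0.8]
grip_width: 0.601
```

Emit:
play_rows(
  plan=[
    [0.2,[0,0.007,-0.001],0.01],
    [0.2,[0,0.007,-0.001],0.005],
    [0.2,[0,0.007,-0.001],0.005],
    [0.2,[0,0.007,-0.001],0],
    [0.2,[0,0.005,0],0],
  ],
)

```text
clock: 6.78
tcp_pos: [484.1, -25.9, 13.6]
eef_rot: [0.995, 0.09, 0.029, -0.013]
ft_force: [-1.3, 5.1, 2.2]
grip_width: 0.6
```

Run:
```python
from h import *
o,Rm=st()
blk(fn='pics/side7.png')
```

```text
t 6.78 tcp [484.1 -25.9  13.6] H [-117.3   -1.7   13.6] tool y ang rel holder -0.001 tz [ 0.055  0.031 -0.998] F [-1.3  5.1  2.2] g 0.6
```

View pics/side7.png

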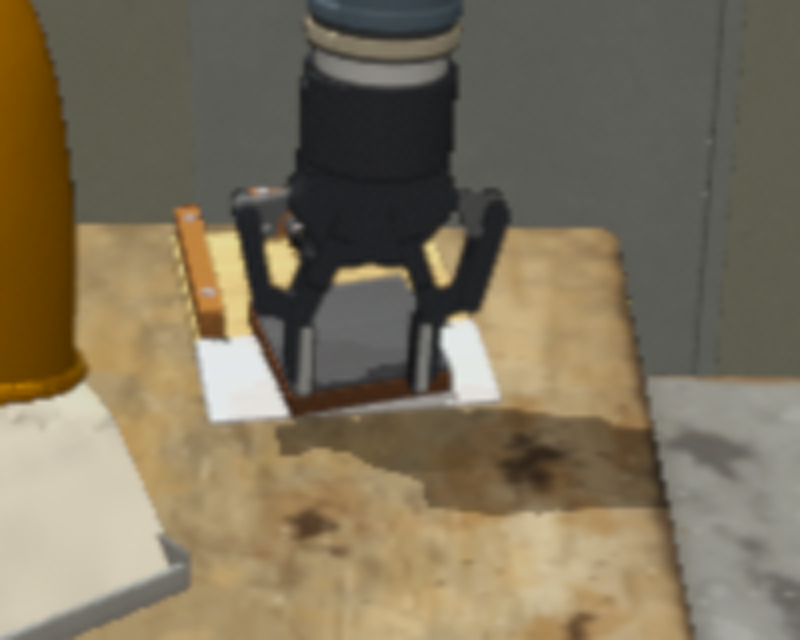

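Emit:
play_rows(
  plan=[
    [0.2,[0.001,0.007,-0.0005],0],
    [0.2,[0.001,0.007,-0.0005],0],
    [0.2,[0.001,0.007,-0.0005],0],
    [0.2,[0.001,0.007,-0.0005],0],
    [0.2,[0.001,0.006,0],0],
  ],
)

```text
clock: 7.25
tcp_pos: [493.1, -47.9, 17.3]
eef_rot: [0.995, 0.094, 0.027, -0.02]
ft_force: [-6.1, 12.5, 10.2]
grip_width: 0.602
```

Run:
```python
from h import *
o,Rm=st()
blk(fn='pics/side8.png')
```

```text
t 7.25 tcp [493.1 -47.9  17.3] H [-94.1   3.2  17.3] tool y ang rel holder 0.007 tz [ 0.05   0.045 -0.998] F [-6.1 12.5 10.2] g 0.602
```

View pics/side8.png

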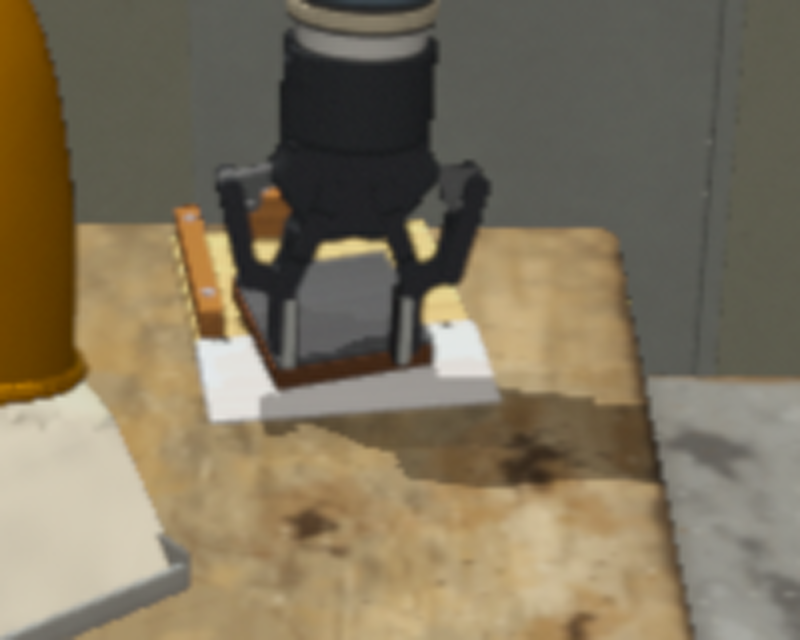

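Run:
```python
from h import *
c=cam("side");np.save('side9.npy',c,allow_pickle=True)
im=cv2.resize(c['img'][195:245,290:360],(840,600),interpolation=cv2.INTER_CUBIC);cv2.imwrite('pics/side9.png',cv2.resize(im,(798,570))[:,:,::-1])
# block in scene view
c2=cam("scene");np.save('scene9.npy',c2,allow_pickle=True);cv2.imwrite('pics/scene9.png',cv2.resize(c2['img'][130:280,270:420],(600,600),interpolation=cv2.INTER_CUBIC)[:,:,::-1])
g=c['img'][...,:].astype(int);z=lambda u,v:(240+u/4,140+v/4)
for u,v in [(278,388),(432,362),(236,290),(212,420),(500,400)]:
    uu,vv=z(u,v);print((u,v),toH(pz(c,uu,vv,4 if v>300 else 22)).round(1))
```

```text
(278, 388) [-86.4  33.9   4. ]
(432, 362) [-70.  -50.4   4. ]
(236, 290) [-3.5 45.6 22. ]
(212, 420) [-115.4   71.3    4. ]
(500, 400) [-117.3  -76.7    4. ]
```

View pics/side9.png

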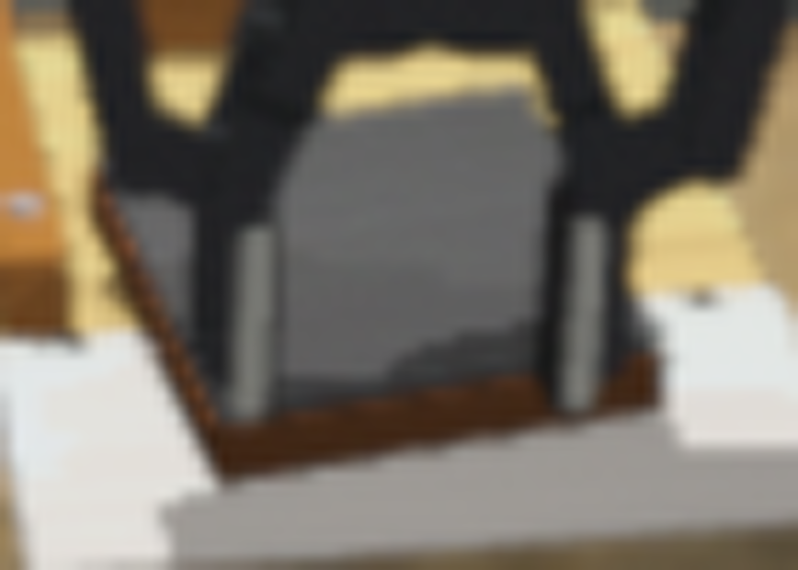

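View pics/scene9.png

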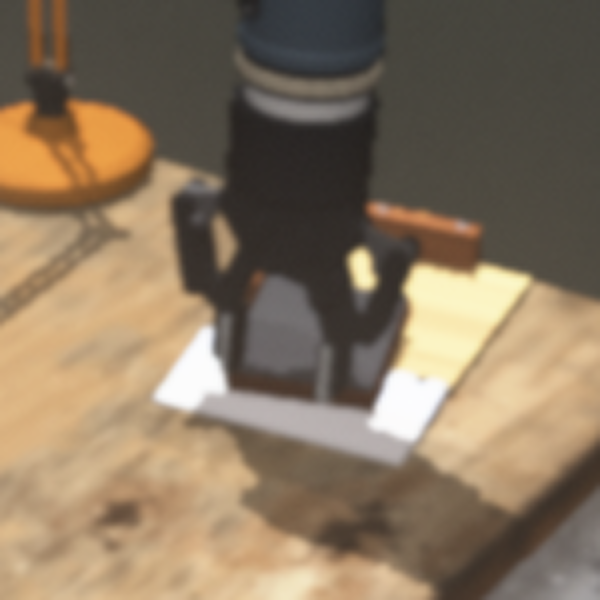

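Run:
```python
from h import *
o,Rm=st()
c=np.load('side9.npy',allow_pickle=True).item()
a=S[2];X=np.array([np.cos(a),np.sin(a),0])
for n,u,v in [('L',248,415),('R',578,408)]:
    uu,vv=290+u*70/798,195+v*50/570
    A=c['T'][:3,3];B=px(c,uu,vv,1000.);d=B-A
    for off in (-11,-14):
        P0=np.array([S[0],S[1],0])+X*(toH(o['tcp_pos'])[0]+off)
        t=((P0-A)@X)/(d@X);p=A+t*d;print(n,off,toH(p).round(1),'tool',(Rm.T@(p-o['tcp_pos'])).round(1))
```

```text
t 7.4 tcp [493.4 -48.3  17.4] H [-93.6   3.4  17.4] tool y ang rel holder 0.007 tz [ 0.051  0.044 -0.998] F [-3.9  8.4  9.2] g 0.6
L -11 [-104.6   31.4   26.1] tool [ 28.6 -11.1  -6.7]
L -14 [-107.6   31.8   27.7] tool [ 29.1 -14.1  -8.1]
R -11 [-104.6  -28.2   22.7] tool [-31.2 -11.4  -6.7]
R -14 [-107.6  -27.6   24.3] tool [-30.5 -14.4  -8.2]
```

Emit:
play_rows(
  plan=[
    [0.2,[0,0,-0.006],0],
    [0.2,[0,-0.012,-0.002],0],
    [0.2,[-0.004,-0.012,0],0],
    [0.2,[-0.004,-0.003,0.008],0],
    [0.2,[0,0,0.008],0],
  ],
)

```text
clock: 7.82
tcp_pos: [482.3, -23.1, 11.7]
eef_rot: [0.995, 0.093, 0.031, -0.018]
ft_force: [0.7, -0.0, 0.1]
grip_width: 0.601
```

Run:
```python
from h import *
o,Rm=st()
c=blk(fn='pics/side10.png')
```

```text
t 7.82 tcp [482.3 -23.1  11.7] H [-120.4   -3.    11.7] tool y ang rel holder 0.005 tz [ 0.058  0.042 -0.997] F [ 0.7 -0.   0.1] g 0.601
```

View pics/side10.png

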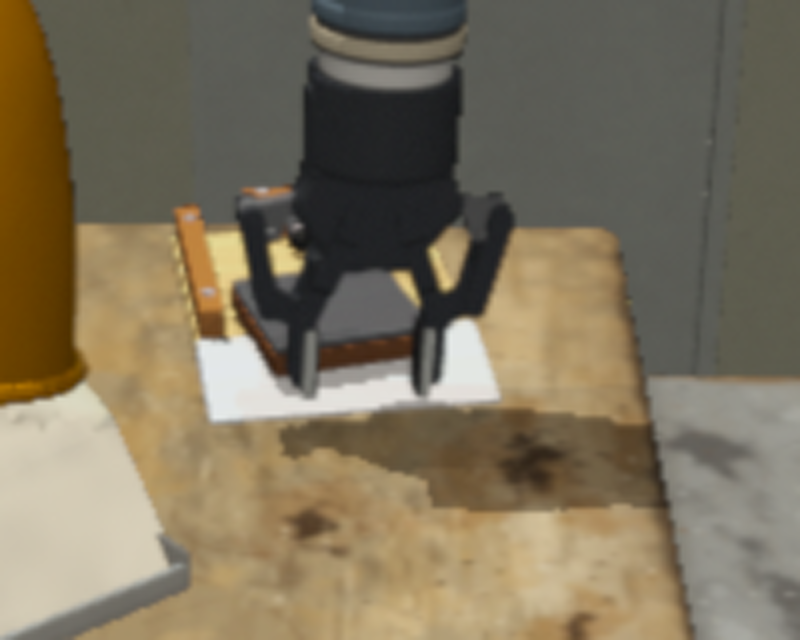

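Emit:
play_rows(
  plan=[
    [0.2,[0,0,0.005],0],
    [0.2,[0,0.008,0],0],
    [0.2,[0,0.008,0],0],
    [0.2,[0,0.007,0],0],
    [0.2,[0,0.005,0],0],
  ],
)

```text
clock: 8.28
tcp_pos: [486.4, -48.1, 2.0]
eef_rot: [0.995, 0.094, 0.027, -0.021]
ft_force: [-3.8, 17.9, 15.6]
grip_width: 0.598
```

Run:
```python
from h import *
o,Rm=st()
c=blk(fn='pics/side11.png')
```

```text
t 8.28 tcp [486.4 -48.1   2. ] H [-95.   -3.5   2. ] tool y ang rel holder 0.008 tz [ 0.051  0.047 -0.998] F [-3.8 17.9 15.6] g 0.598
```

View pics/side11.png

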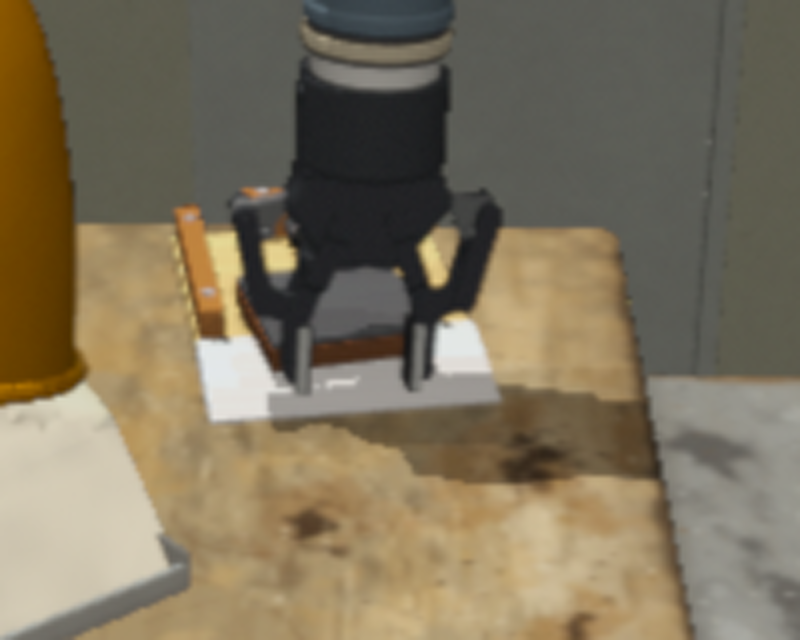

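Emit:
play_rows(
  plan=[
    [0.2,[0,-0.003,-0.004],0],
    [0.2,[0,0,-0.003],0],
    [0.2,[0,0.005,0],0],
    [0.2,[0,0.006,-0.0005],0],
  ],
)

```text
clock: 8.67
tcp_pos: [489.0, -58.0, 10.4]
eef_rot: [0.995, 0.093, 0.029, -0.021]
ft_force: [-0.5, 1.9, -0.5]
grip_width: 0.602
```

Run:
```python
from h import *
o,Rm=st()
c=blk(fn='pics/side12.png')
```

```text
t 8.67 tcp [489.  -58.   10.4] H [-84.9  -2.7  10.4] tool y ang rel holder 0.007 tz [ 0.053  0.048 -0.997] F [-0.5  1.9 -0.5] g 0.602
```

View pics/side12.png

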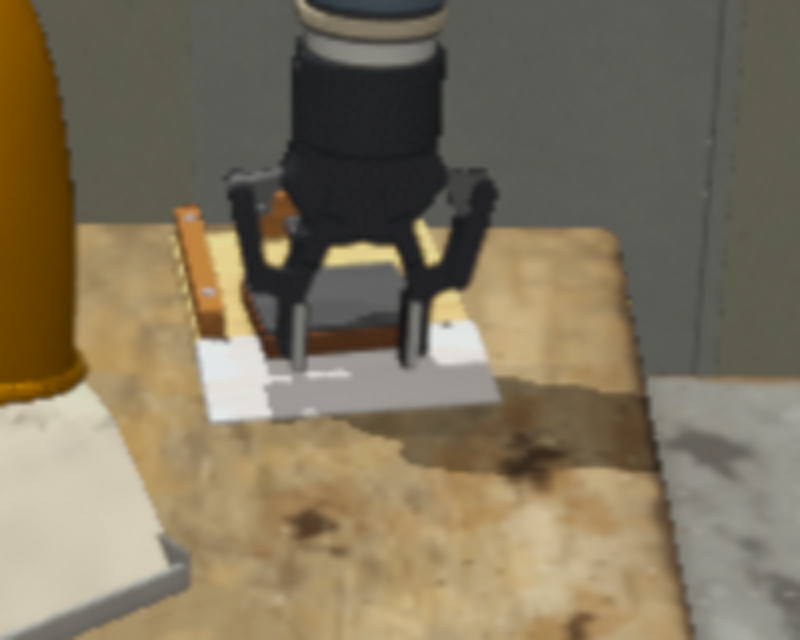

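Emit:
play_rows(
  plan=[
    [0.2,[0,0.006,0],0],
    [0.2,[0,0.007,0],0],
    [0.2,[0,0.007,0],0],
    [0.2,[0,0.005,0],0],
  ],
)

```text
clock: 9.05
tcp_pos: [493.1, -86.3, 8.8]
eef_rot: [0.995, 0.091, 0.027, -0.022]
ft_force: [-1.9, 12.0, 9.2]
grip_width: 0.601
```

Run:
```python
from h import *
o,Rm=st()
c=blk(fn='pics/side13.png')
```

```text
t 9.05 tcp [493.1 -86.3   8.8] H [-56.3  -3.8   8.8] tool y ang rel holder 0.003 tz [ 0.05   0.048 -0.998] F [-1.9 12.   9.2] g 0.601
```

View pics/side13.png

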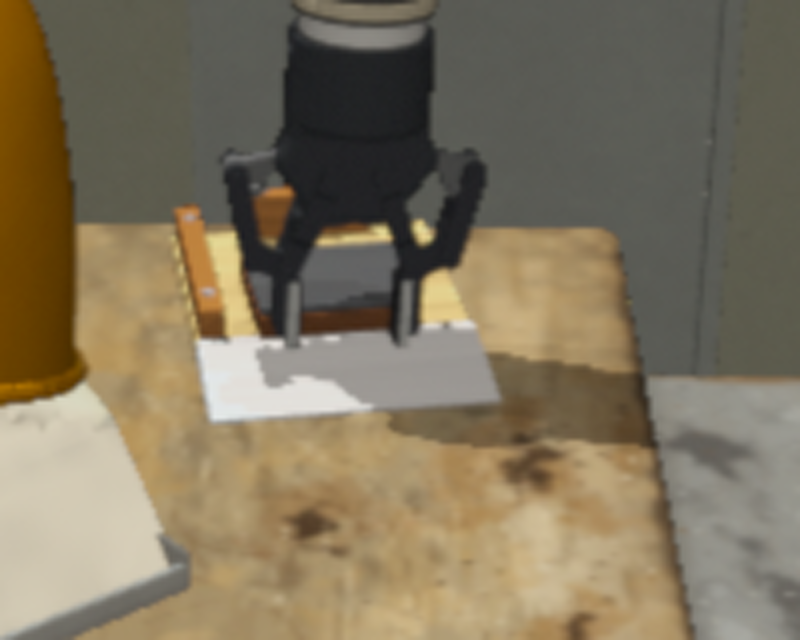

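Emit:
play_rows(
  plan=[
    [0.2,[0,-0.001,-0.003],0],
    [0.2,[0,0.004,0],0],
    [0.2,[0,0.003,0],0],
  ],
)

```text
clock: 9.35
tcp_pos: [494.3, -93.7, 12.1]
eef_rot: [0.995, 0.091, 0.027, -0.022]
ft_force: [0.2, 0.9, -1.1]
grip_width: 0.599
```

Run:
```python
from h import *
o,Rm=st()
```

```text
t 9.35 tcp [494.3 -93.7  12.1] H [-48.8  -3.9  12.1] tool y ang rel holder 0.001 tz [ 0.05   0.049 -0.998] F [ 0.2  0.9 -1.1] g 0.599
```

Emit:
play_rows(
  plan=[
    [0.2,[0,0.003,0],0],
    [0.2,[0,0.002,0],0],
  ],
)

```text
clock: 9.52
tcp_pos: [495.1, -98.9, 11.9]
eef_rot: [0.995, 0.091, 0.027, -0.022]
ft_force: [-1.0, 4.8, 3.6]
grip_width: 0.598
```

Run:
```python
from h import *
o,Rm=st()
c=blk(fn='pics/side14.png');c=cam('wrist');save(c,'pics/wrist14.png')
```

```text
t 9.52 tcp [495.1 -98.9  11.9] H [-43.5  -4.1  11.9] tool y ang rel holder 0.002 tz [ 0.05   0.049 -0.998] F [-1.   4.8  3.6] g 0.598
```

View pics/side14.png

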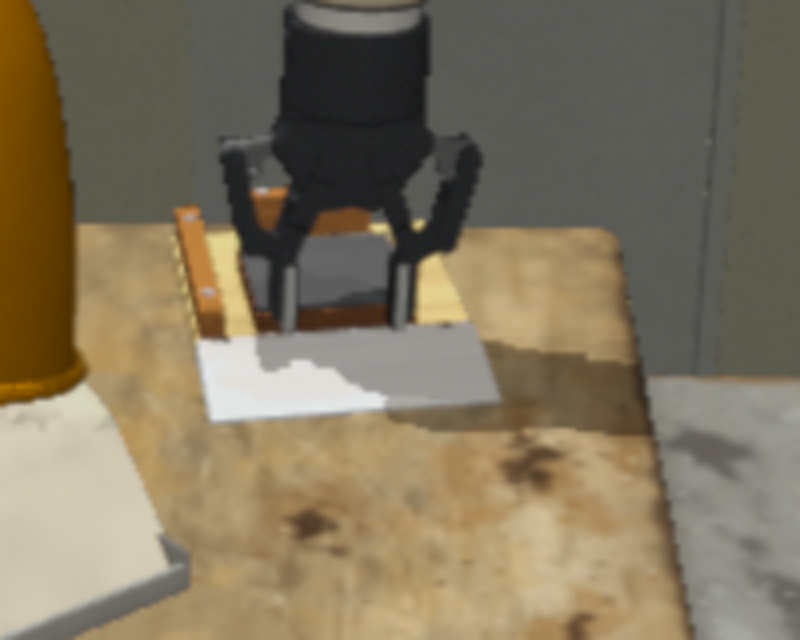

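View pics/wrist14.png

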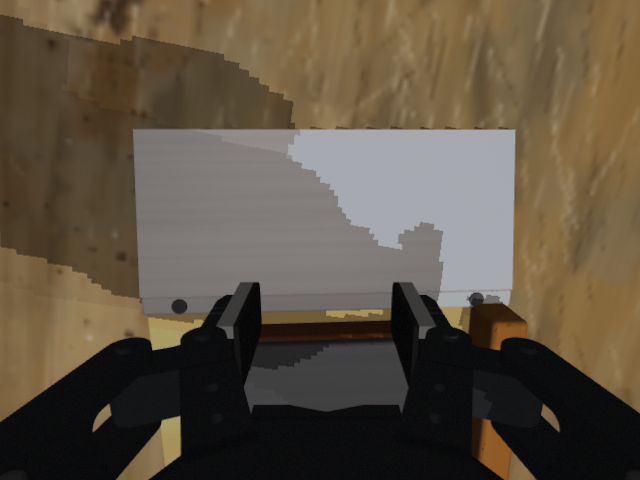

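Emit:
play_rows(
  plan=[
    [0.2,[0,0.003,0],0],
    [0.2,[0,0.002,0],0],
  ],
)

```text
clock: 9.78
tcp_pos: [495.9, -102.6, 11.8]
eef_rot: [0.995, 0.091, 0.027, -0.023]
ft_force: [-0.7, 5.0, 4.6]
grip_width: 0.599
```

Emit:
play_rows(
  plan=[
    [0.2,[0,0.002,0],0],
  ],
)

```text
clock: 9.87
tcp_pos: [496.2, -103.7, 11.9]
eef_rot: [0.995, 0.092, 0.027, -0.023]
ft_force: [-1.7, 5.6, 3.8]
grip_width: 0.601
```

Emit:
play_rows(
  plan=[
    [0.2,[0,0.003,0],0],
  ],
)

```text
clock: 9.95
tcp_pos: [496.5, -105.4, 11.8]
eef_rot: [0.995, 0.092, 0.026, -0.024]
ft_force: [-2.3, 6.4, 5.1]
grip_width: 0.599
```

Emit:
play_rows(
  plan=[
    [0.2,[0,0.003,0],0],
  ],
)

```text
clock: 10.03
tcp_pos: [496.7, -106.6, 11.8]
eef_rot: [0.995, 0.093, 0.026, -0.025]
ft_force: [-2.8, 10.4, 6.0]
grip_width: 0.596
```

Emit:
play_rows(
  plan=[
    [0.2,[0,0.003,0],0],
  ],
)

```text
clock: 10.12
tcp_pos: [496.6, -106.6, 11.8]
eef_rot: [0.995, 0.094, 0.025, -0.027]
ft_force: [-3.0, 11.3, 7.3]
grip_width: 0.6
```

Emit:
play_rows(
  plan=[
    [0.2,[0,0.0035,0],0],
    [0.2,[0,0.0035,0],0],
  ],
)

```text
clock: 10.28
tcp_pos: [496.5, -106.6, 11.8]
eef_rot: [0.995, 0.096, 0.023, -0.031]
ft_force: [-2.5, 11.1, 6.1]
grip_width: 0.599
```

Run:
```python
from h import *
o,Rm=st()
c=blk(fn='pics/side15.png');c=cam('wrist');save(c,'pics/wrist15.png');np.save('wrist15.npy',c,allow_pickle=True)
```

```text
t 10.28 tcp [ 496.5 -106.6   11.8] H [-35.7  -4.   11.8] tool y ang rel holder 0.012 tz [ 0.04   0.066 -0.997] F [-2.5 11.1  6.1] g 0.599
```

View pics/side15.png

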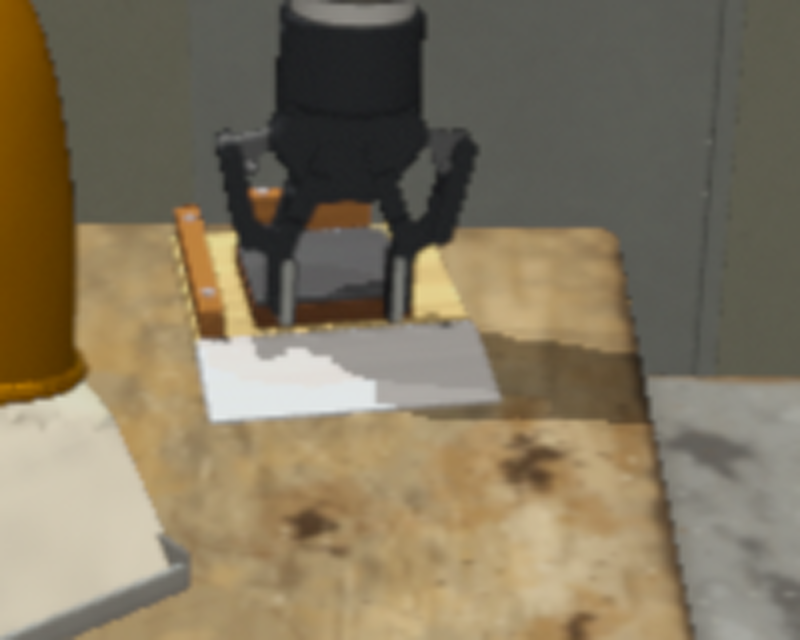

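View pics/wrist15.png

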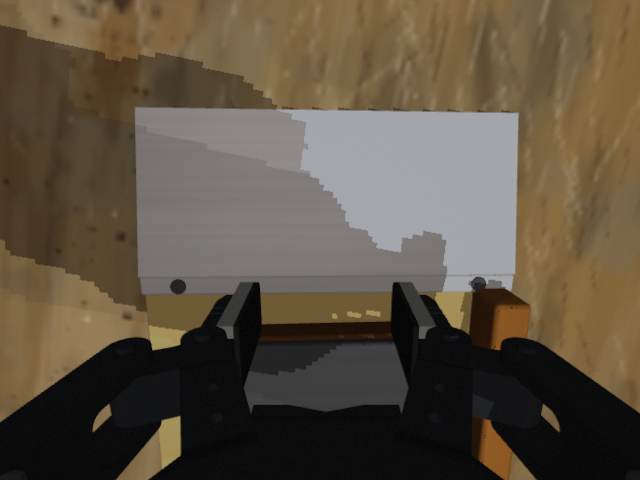

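Emit:
play_rows(
  plan=[
    [0.2,[0,0.005,0],0],
    [0.2,[0,0.005,0],0],
  ],
)

```text
clock: 10.55
tcp_pos: [496.4, -107.1, 11.7]
eef_rot: [0.994, 0.098, 0.021, -0.036]
ft_force: [-3.6, 15.1, 9.5]
grip_width: 0.601
```

Emit:
play_rows(
  plan=[
    [0.2,[0,0.005,0],0],
    [0.2,[0,0.005,0],0],
  ],
)

```text
clock: 10.72
tcp_pos: [496.2, -107.0, 11.6]
eef_rot: [0.994, 0.1, 0.018, -0.042]
ft_force: [-2.9, 14.0, 9.7]
grip_width: 0.601
```

Emit:
play_rows(
  plan=[
    [0.2,[0,0.005,0],0],
    [0.2,[0,0.0045,0],0],
    [0.2,[0,0.0045,0],0],
  ],
)

```text
clock: 10.97
tcp_pos: [496.1, -106.7, 11.7]
eef_rot: [0.993, 0.103, 0.014, -0.051]
ft_force: [-3.0, 13.0, 8.8]
grip_width: 0.599
```

Run:
```python
from h import *
o,Rm=st()
c=cam('wrist');save(c,'pics/wrist16.png');np.save('wrist16.npy',c,allow_pickle=True)
```

```text
t 10.97 tcp [ 496.1 -106.7   11.7] H [-35.7  -4.5  11.7] tool y ang rel holder 0.026 tz [ 0.017  0.104 -0.994] F [-3.  13.   8.8] g 0.599
```

View pics/wrist16.png

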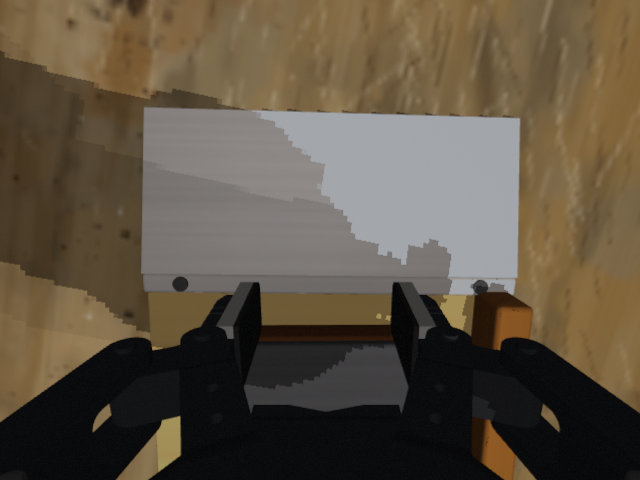

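Emit:
play_rows(
  plan=[
    [0.2,[0,-0.005,0],0],
    [0.2,[0,-0.008,0],0],
    [0.2,[0,-0.01,-0.005],0],
    [0.2,[0,-0.003,-0.03],0],
    [0.2,[0,-0.004,-0.035],0],
  ],
)

```text
clock: 11.43
tcp_pos: [483.7, -84.3, 80.3]
eef_rot: [0.993, 0.102, 0.007, -0.052]
ft_force: [0.3, -1.4, 0.2]
grip_width: 0.599
```

Emit:
play_rows(
  plan=[
    [0.2,[0,0,-0.04],0],
    [0.2,[0,0.01,-0.035],0],
    [0.2,[0,0.02,-0.03],0],
    [0.2,[0,0.02,0],0],
    [0.2,[0,0,0],0],
  ],
)

```text
clock: 11.85
tcp_pos: [495.4, -146.4, 193.1]
eef_rot: [0.993, 0.103, 0.013, -0.046]
ft_force: [-0.2, -0.8, -0.7]
grip_width: 0.599
```

Run:
```python
from h import *
o,Rm=st()
c=cam('wrist');save(c,'pics/wrist17.png');np.save('wrist17.npy',c,allow_pickle=True)
c=cam('side');np.save('side17.npy',c,allow_pickle=True);cv2.imwrite('pics/side17.png',cv2.resize(c['img'][170:250,270:380],(770,560),interpolation=cv2.INTER_CUBIC)[:,:,::-1])
```

```text
t 11.85 tcp [ 495.4 -146.4  193.1] H [  3.2 -12.4 193.1] tool y ang rel holder 0.028 tz [ 0.016  0.094 -0.995] F [-0.2 -0.8 -0.7] g 0.599
```

View pics/wrist17.png

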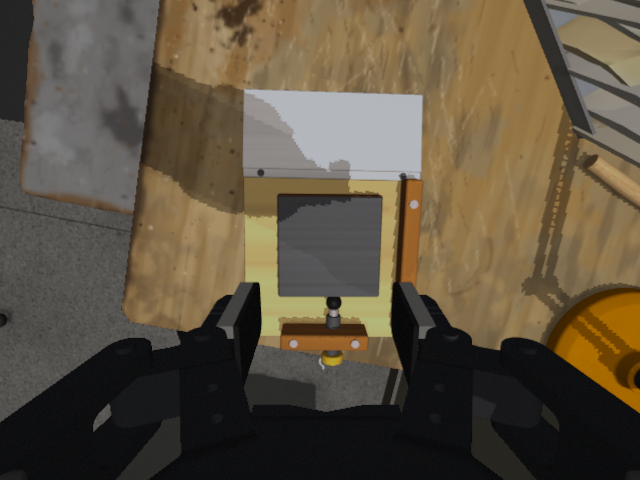

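View pics/side17.png

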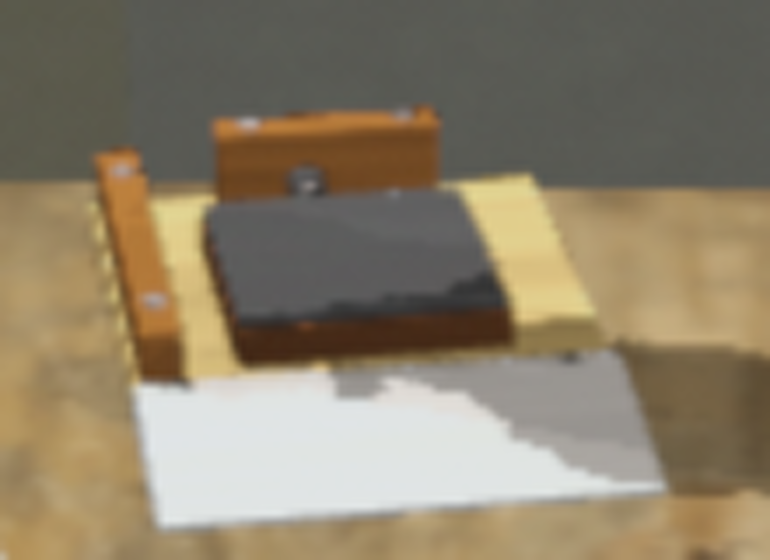

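```bash
cat > fit.py <<'E'
from h import *
from scipy.optimize import least_squares
import sys
c=np.load(sys.argv[1],allow_pickle=True).item()
g=cv2.cvtColor(c['img'],cv2.COLOR_RGB2GRAY)
def sub(p):
    q=np.array([p],np.float32).reshape(-1,1,2).copy();q=cv2.cornerSubPix(g,q,(3,3),(-1,-1),(3,50,.01));return q.reshape(2)
def W(s,M):
    a=s[2];X=np.array([np.cos(a),np.sin(a),0]);Y=np.array([-X[1],X[0],0])
    return np.array([s[0],s[1],s[3] if len(s)>3 else 0])+M[:,:1]*X+M[:,1:2]*Y+M[:,2:]*np.array([0,0,1])
def fit(M,U,s0):
    M=np.array(M,float);U=np.array(U)
    f=lambda s:(np.array([proj(c,p) for p in W(s,M)])-U).ravel()
    r=least_squares(f,s0);return r.x,r.fun.reshape(-1,2)
def rel(b,h):
    a=h[2];d=b[:2]-h[:2];return np.array([d@[np.cos(a),np.sin(a)],d@[-np.sin(a),np.cos(a)],b[2]-h[2]])
E
cat > f17.py <<'E'
from fit import *
U=[sub(p) for p in [(244,90),(423,96),(245,178),(401,179)]]
M=[[-110,-75,0],[-110,75,0],[-38,-75,11],[-40,59,29]]
print(np.round(U,1).tolist())
h,e=fit(M,U,[507,-141,-1.39]);print('holder',h,e.round(1).tolist())
B=[sub(p) for p in [(278,196),(381,195),(278,296),(380,297)]];print(np.round(B,1).tolist())
b,e=fit([[-44,-44,25],[-44,44,25],[44,-44,25],[44,44,25]],B,[507,-150,-1.39]);print('block',b,e.round(1).tolist())
print('rel',rel(b,h),rel(b,S))
E
python3 f17.py wrist17.npy
```

```text
[[243.39999389648438, 89.4000015258789], [422.29998779296875, 94.80000305175781], [243.1999969482422, 175.5], [400.70001220703125, 179.1999969482422]]
holder [ 504.85231343 -141.86484757   -1.39680124] [[-1.0, -1.4], [-0.9, 0.5], [-2.6, 0.7], [4.4, 0.6]]
[[277.29998779296875, 193.6999969482422], [382.3999938964844, 196.39999389648438], [278.20001220703125, 295.6000061035156], [378.1000061035156, 295.70001220703125]]
block [ 508.1989874  -158.79399323   -1.38265355] [[-1.4, -0.9], [1.9, -1.9], [-1.9, 1.4], [1.5, 1.8]]
rel [1.72529037e+01 3.65394424e-01 1.41476851e-02] [ 1.77459440e+01 -1.98256068e+00  6.88485005e-03]
```

Emit:
play_rows(
  plan=[
    [-1,[-0.036,0.01,0],0.01],
    [-1,[-0.036,0.01,0],0.01],
    [-1,[0,0.004,0.035],0],
    [-1,[0,0.004,0.035],0],
    [-1,[0,0.004,0.03],0],
  ],
)

```text
clock: 12.37
tcp_pos: [433.0, -175.3, 88.5]
eef_rot: [0.994, 0.099, 0.017, -0.045]
ft_force: [0.4, -0.2, -0.9]
grip_width: -0.0
```

Run:
```python
from h import *
o,Rm=st();print(o['joint_pos'].round(3))
```

```text
t 12.37 tcp [ 433.  -175.3   88.5] H [ 20.4 -79.   88.5] tool y ang rel holder 0.019 tz [ 0.024  0.092 -0.995] F [ 0.4 -0.2 -0.9] g -0.0
[ 0.604  0.353 -0.296  2.129  0.009  0.68   0.516]
```

Emit:
play_rows(
  plan=[
    [-1,[-0.003,0.004,0.03],0.008],
    [-1,[-0.001,0.003,0.025],0.005],
    [-1,[0,0.002,0.014],0],
    [-1,[0,0,0],0],
  ],
)

```text
clock: 12.7
tcp_pos: [424.4, -170.8, 8.8]
eef_rot: [0.994, 0.095, 0.009, -0.05]
ft_force: [-0.1, 0.2, 0.5]
grip_width: -0.001
```

Run:
```python
from h import *
o,Rm=st()
c=cam('wrist');save(c,'pics/wrist18.png');blk(fn='pics/side18.png')
```

```text
t 12.7 tcp [ 424.4 -170.8    8.8] H [ 14.5 -86.6   8.8] tool y ang rel holder 0.01 tz [ 0.008  0.101 -0.995] F [-0.1  0.2  0.5] g -0.001
```

View pics/side18.png

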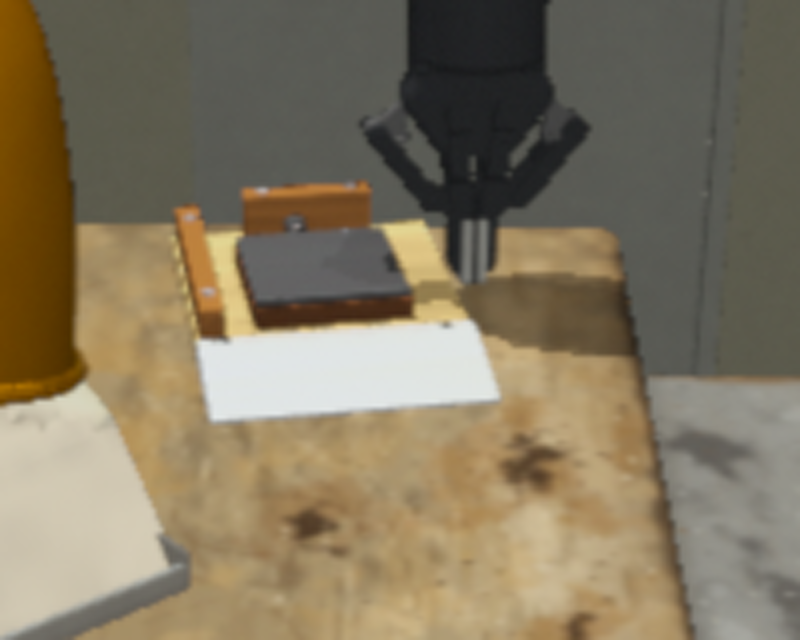

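View pics/wrist18.png

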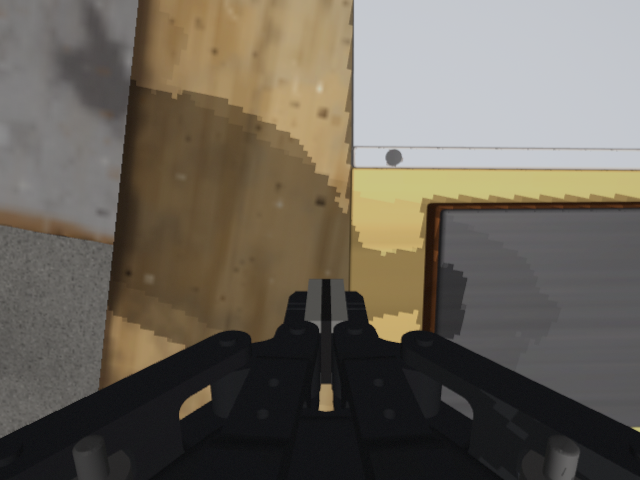

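Emit:
play_rows(
  plan=[
    [-1,[0,0.004,-0.007],0],
    [-1,[0.01,0.004,0],0],
    [-1,[0.01,0,0],0],
    [-1,[0,0,0],0],
  ],
)

```text
clock: 13.13
tcp_pos: [451.9, -176.8, 22.8]
eef_rot: [0.994, 0.096, 0.014, -0.047]
ft_force: [0.5, 0.4, -0.4]
grip_width: -0.001
```

Run:
```python
from h import *
o,Rm=st()
```

```text
t 13.13 tcp [ 451.9 -176.8   22.8] H [ 25.3 -60.6  22.8] tool y ang rel holder 0.012 tz [ 0.019  0.096 -0.995] F [ 0.5  0.4 -0.4] g -0.001
```

Emit:
play_rows(
  plan=[
    [-1,[-0.004,0,0.005],0],
    [-1,[0,-0.001,0.002],0],
    [-1,[0,0,0],0],
  ],
)

```text
clock: 13.38
tcp_pos: [450.3, -176.2, 17.1]
eef_rot: [0.994, 0.096, 0.016, -0.046]
ft_force: [-0.2, -0.8, -0.9]
grip_width: -0.001
```

Run:
```python
from h import *
o,Rm=st()
```

```text
t 13.38 tcp [ 450.3 -176.2   17.1] H [ 24.5 -62.1  17.1] tool y ang rel holder 0.013 tz [ 0.024  0.094 -0.995] F [-0.2 -0.8 -0.9] g -0.001
```

Now the gentle sideways push, along tool +x.

Emit:
play_rows(
  plan=[
    [-1,[0.003,0,0.001],0],
    [-1,[0.003,0,0.001],0],
    [-1,[0.003,0,0],0],
  ],
)

```text
clock: 13.63
tcp_pos: [454.4, -175.1, 15.0]
eef_rot: [0.994, 0.095, 0.011, -0.046]
ft_force: [-11.1, -3.8, 13.8]
grip_width: -0.002
```

Run:
```python
from h import *
o,Rm=st();c=cam('wrist');save(c,'pics/wrist19.png')
```

```text
t 13.63 tcp [ 454.4 -175.1   15. ] H [ 24.  -57.9  15. ] tool y ang rel holder 0.011 tz [ 0.014  0.095 -0.995] F [-11.1  -3.8  13.8] g -0.002
```

View pics/wrist19.png

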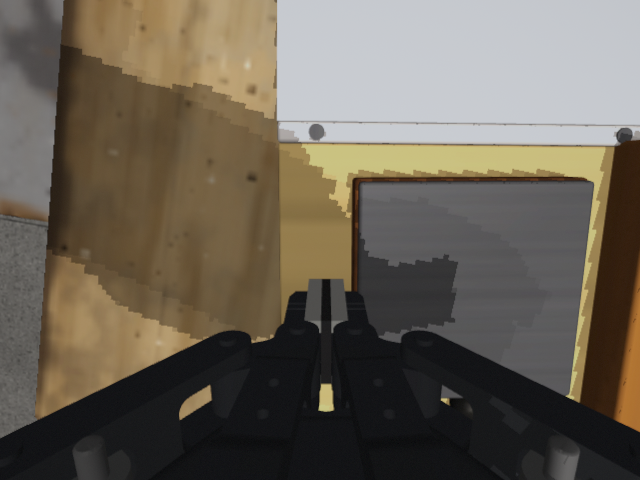

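Emit:
play_rows(
  plan=[
    [-1,[0,0,-0.002],0],
    [-1,[0,0,0],0],
  ],
)

```text
clock: 13.85
tcp_pos: [453.2, -175.7, 16.9]
eef_rot: [0.994, 0.095, 0.01, -0.046]
ft_force: [0.6, -0.8, 0.0]
grip_width: -0.002
```

Run:
```python
from h import *
o,Rm=st();
```

```text
t 13.85 tcp [ 453.2 -175.7   16.9] H [ 24.4 -59.1  16.9] tool y ang rel holder 0.01 tz [ 0.011  0.094 -0.995] F [ 0.6 -0.8  0. ] g -0.002
```

Emit:
play_rows(
  plan=[
    [-1,[0.003,0,0],0],
    [-1,[0.003,0,0],0],
  ],
)

```text
clock: 14.02
tcp_pos: [456.6, -174.6, 16.5]
eef_rot: [0.994, 0.094, 0.007, -0.047]
ft_force: [-7.0, -2.8, 6.6]
grip_width: 0.003
```

Emit:
play_rows(
  plan=[
    [-1,[0.003,0,0],0],
    [-1,[0.003,0,0],0],
  ],
)

```text
clock: 14.18
tcp_pos: [456.7, -174.6, 16.4]
eef_rot: [0.994, 0.094, 0.0, -0.048]
ft_force: [-10.4, -1.9, 14.1]
grip_width: -0.003
```

Emit:
play_rows(
  plan=[
    [-1,[-0.005,0,0],0],
    [-1,[-0.001,0,0.004],0],
    [-1,[0,0,0.002],0],
    [-1,[0,0,0],0],
  ],
)

```text
clock: 14.52
tcp_pos: [452.9, -174.9, 10.0]
eef_rot: [0.994, 0.094, 0.002, -0.048]
ft_force: [-0.1, 0.7, -0.8]
grip_width: 0.001
```

Run:
```python
from h import *
o,Rm=st();c=blk(fn='pics/side20.png');cv2.imwrite('pics/side20.png',cv2.resize(c['img'][170:250,290:390],(800,640),interpolation=cv2.INTER_CUBIC)[:,:,::-1])
```

```text
t 14.52 tcp [ 452.9 -174.9   10. ] H [ 23.6 -59.3  10. ] tool y ang rel holder 0.008 tz [-0.006  0.095 -0.995] F [-0.1  0.7 -0.8] g 0.001
```

View pics/side20.png

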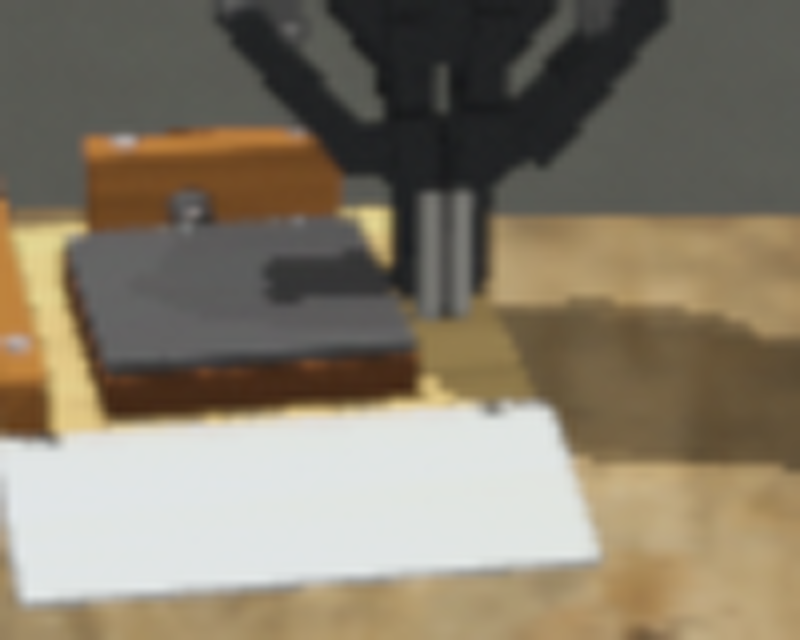

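Emit:
play_rows(
  plan=[
    [-1,[0.003,0,0],0],
    [-1,[0.003,0,0],0],
  ],
)

```text
clock: 14.73
tcp_pos: [456.5, -173.7, 9.6]
eef_rot: [0.994, 0.094, -0.001, -0.048]
ft_force: [-10.0, -3.8, 10.5]
grip_width: 0.001
```

Emit:
play_rows(
  plan=[
    [-1,[0.003,0,0],0],
  ],
)

```text
clock: 14.82
tcp_pos: [456.5, -173.7, 9.5]
eef_rot: [0.994, 0.094, -0.005, -0.049]
ft_force: [-11.7, -2.8, 15.6]
grip_width: 0.0
```

Emit:
play_rows(
  plan=[
    [-1,[0.002,0,-0.003],0],
  ],
)

```text
clock: 14.9
tcp_pos: [456.9, -173.8, 12.0]
eef_rot: [0.994, 0.094, -0.007, -0.049]
ft_force: [-2.0, -0.3, -1.1]
grip_width: -0.003
```

Emit:
play_rows(
  plan=[
    [-1,[0.003,0,-0.003],0],
  ],
)

```text
clock: 14.98
tcp_pos: [459.0, -173.5, 14.8]
eef_rot: [0.994, 0.093, -0.008, -0.049]
ft_force: [-1.0, 0.1, -0.9]
grip_width: -0.002
```

Run:
```python
from h import *
o,Rm=st();c=cam('wrist');save(c,'pics/wrist21.png')
```

```text
t 14.98 tcp [ 459.  -173.5   14.8] H [ 23.4 -53.   14.8] tool y ang rel holder 0.006 tz [-0.025  0.096 -0.995] F [-1.   0.1 -0.9] g -0.002
```

View pics/wrist21.png

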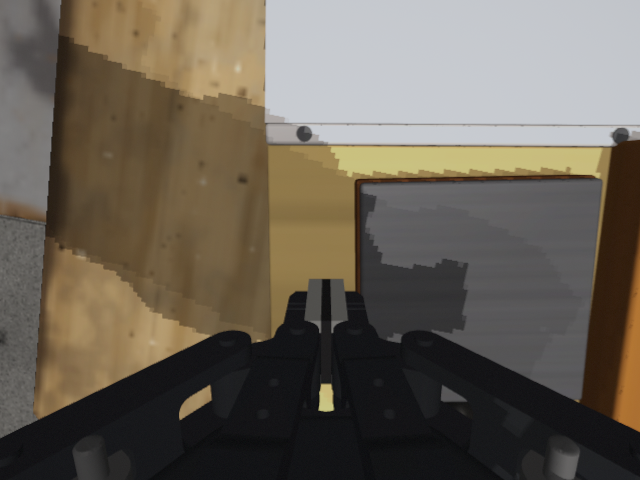

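Emit:
play_rows(
  plan=[
    [-1,[0.003,0,-0.0005],0],
  ],
)

```text
clock: 15.12
tcp_pos: [463.0, -173.0, 15.7]
eef_rot: [0.994, 0.094, -0.007, -0.049]
ft_force: [-2.0, -0.5, 0.6]
grip_width: 0.0
```

Emit:
play_rows(
  plan=[
    [-1,[0.003,0,-0.001],0],
  ],
)

```text
clock: 15.2
tcp_pos: [466.2, -172.3, 16.6]
eef_rot: [0.994, 0.094, -0.007, -0.049]
ft_force: [-2.9, 0.6, -0.5]
grip_width: 0.003
```

Emit:
play_rows(
  plan=[
    [-1,[0.003,0,-0.001],0],
  ],
)

```text
clock: 15.28
tcp_pos: [468.7, -171.5, 17.5]
eef_rot: [0.994, 0.094, -0.008, -0.05]
ft_force: [-7.9, 0.9, -1.0]
grip_width: 0.001
```

Run:
```python
from h import *
o,Rm=st();c=cam('wrist');save(c,'pics/wrist22.png');np.save('wrist22.npy',c,allow_pickle=True);print(o['ft_force'])
c=cam('side');np.save('side22.npy',c,allow_pickle=True);cv2.imwrite('pics/side22.png',cv2.resize(c['img'][170:250,280:380],(800,640),interpolation=cv2.INTER_CUBIC)[:,:,::-1])
```

```text
t 15.28 tcp [ 468.7 -171.5   17.5] H [ 23.1 -43.1  17.5] tool y ang rel holder 0.006 tz [-0.026  0.097 -0.995] F [-7.9  0.9 -1. ] g 0.001
[-7.92071287  0.88653369 -0.95640507]
```

View pics/wrist22.png

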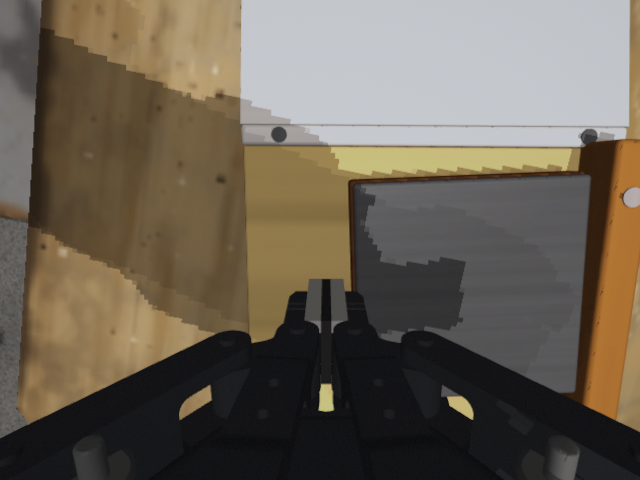

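View pics/side22.png

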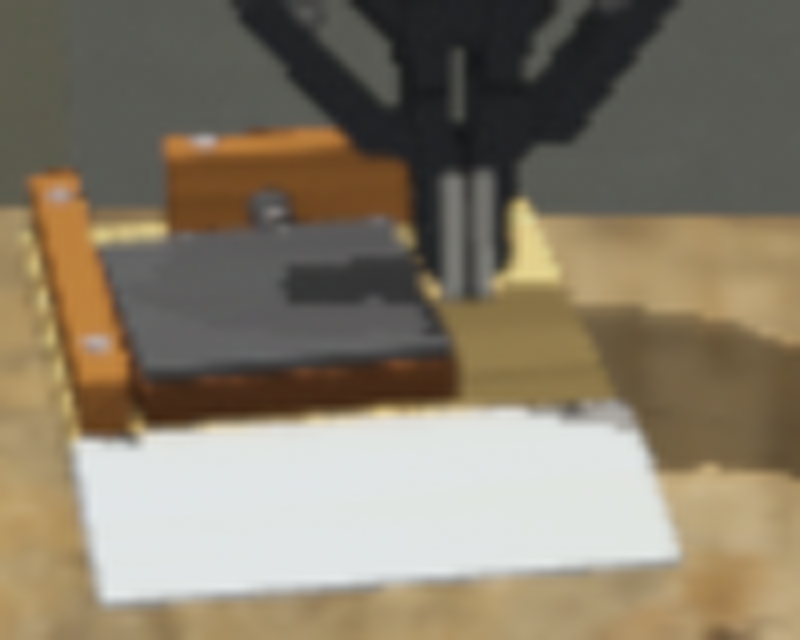

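Emit:
play_rows(
  plan=[
    [-1,[-0.004,0,0],0],
    [-1,[-0.003,0.008,0.001],0],
    [-1,[0,0.011,0.002],0],
    [-1,[0,0,0],0],
  ],
)

```text
clock: 15.72
tcp_pos: [470.3, -192.2, 13.4]
eef_rot: [0.994, 0.095, -0.003, -0.048]
ft_force: [0.1, -0.6, 0.3]
grip_width: -0.0
```

Run:
```python
from h import *
o,Rm=st();c=cam('wrist');save(c,'pics/wrist23.png')
```

```text
t 15.72 tcp [ 470.3 -192.2   13.4] H [ 43.8 -45.3  13.4] tool y ang rel holder 0.01 tz [-0.016  0.095 -0.995] F [ 0.1 -0.6  0.3] g -0.0
```

View pics/wrist23.png

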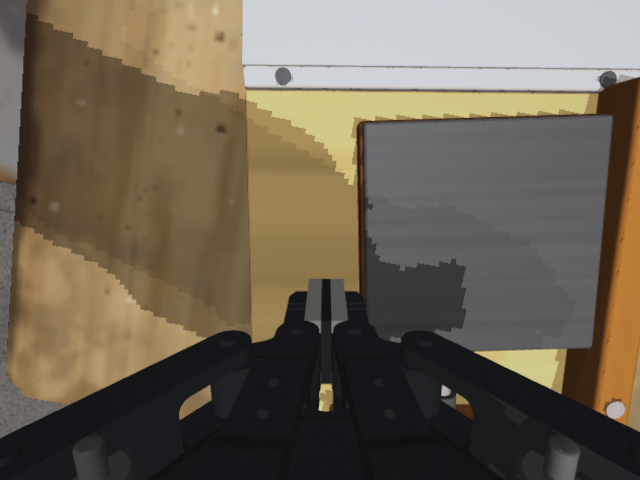

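Emit:
play_rows(
  plan=[
    [-1,[0.003,0,-0.0005],0],
  ],
)

```text
clock: 15.85
tcp_pos: [472.0, -191.0, 13.8]
eef_rot: [0.994, 0.095, -0.005, -0.049]
ft_force: [-9.1, 0.6, -0.2]
grip_width: 0.004
```

Emit:
play_rows(
  plan=[
    [-1,[0.003,0,-0.001],0],
  ],
)

```text
clock: 15.93
tcp_pos: [471.8, -190.7, 14.0]
eef_rot: [0.994, 0.094, -0.008, -0.05]
ft_force: [-7.8, -1.8, -0.6]
grip_width: 0.002
```

Emit:
play_rows(
  plan=[
    [-1,[0.003,0,-0.001],0],
  ],
)

```text
clock: 16.02
tcp_pos: [471.6, -190.4, 14.1]
eef_rot: [0.994, 0.094, -0.012, -0.051]
ft_force: [-5.7, -1.4, 0.0]
grip_width: -0.005
```

Emit:
play_rows(
  plan=[
    [-1,[0.004,0,-0.001],0],
    [-1,[0.004,0,-0.001],0],
  ],
)

```text
clock: 16.18
tcp_pos: [471.5, -189.8, 14.0]
eef_rot: [0.994, 0.093, -0.02, -0.052]
ft_force: [-8.2, -3.4, 2.1]
grip_width: -0.0
```

Run:
```python
from h import *
o,Rm=st();c=cam('wrist');save(c,'pics/wrist24.png')
```

```text
t 16.18 tcp [ 471.5 -189.8   14. ] H [ 41.6 -43.7  14. ] tool y ang rel holder 0.004 tz [-0.049  0.1   -0.994] F [-8.2 -3.4  2.1] g -0.0
```

View pics/wrist24.png

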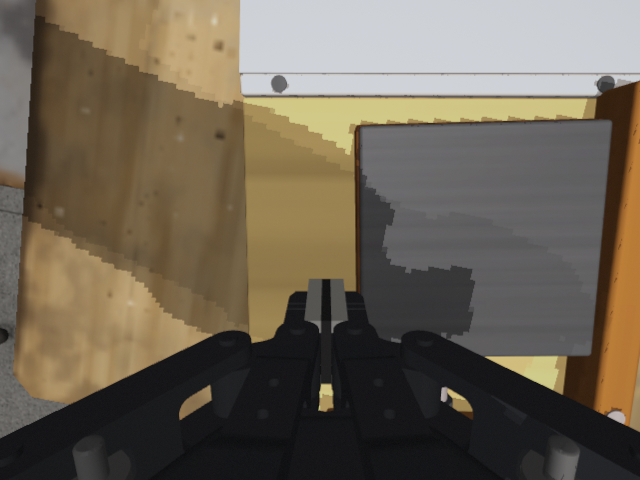

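Emit:
play_rows(
  plan=[
    [-1,[-0.004,0,0],0],
    [-1,[-0.01,0,0],0],
    [-1,[-0.01,0,-0.01],0],
    [-1,[0,-0.01,-0.035],0],
    [-1,[0,-0.01,-0.035],0],
  ],
)

```text
clock: 16.65
tcp_pos: [442.5, -182.0, 92.4]
eef_rot: [0.994, 0.092, -0.026, -0.056]
ft_force: [0.5, -0.1, 0.5]
grip_width: -0.002
```

Emit:
play_rows(
  plan=[
    [0.5,[0.01,-0.005,-0.035],0],
    [0.5,[0.02,-0.005,-0.035],0],
    [0.5,[0.025,0,-0.03],0],
    [0.8,[0.02,0,-0.01],0],
    [1,[0,0,0],0],
  ],
)

```text
clock: 17.07
tcp_pos: [524.2, -168.4, 213.5]
eef_rot: [0.994, 0.092, -0.018, -0.053]
ft_force: [0.7, -0.5, -0.9]
grip_width: 0.709
```

Run:
```python
from h import *
o,Rm=st()
c=cam('wrist');save(c,'pics/wrist25.png');np.save('wrist25.npy',c,allow_pickle=True)
c=cam('side');np.save('side25.npy',c,allow_pickle=True);cv2.imwrite('pics/side25.png',cv2.resize(c['img'][170:250,270:380],(770,560),interpolation=cv2.INTER_CUBIC)[:,:,::-1])
```

```text
t 17.07 tcp [ 524.2 -168.4  213.5] H [ 30.   12.  213.5] tool y ang rel holder 0.003 tz [-0.045  0.102 -0.994] F [ 0.7 -0.5 -0.9] g 0.709
```

View pics/wrist25.png

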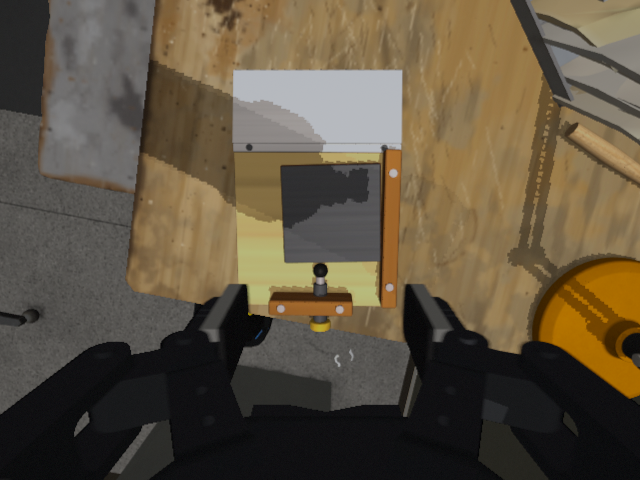

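View pics/side25.png

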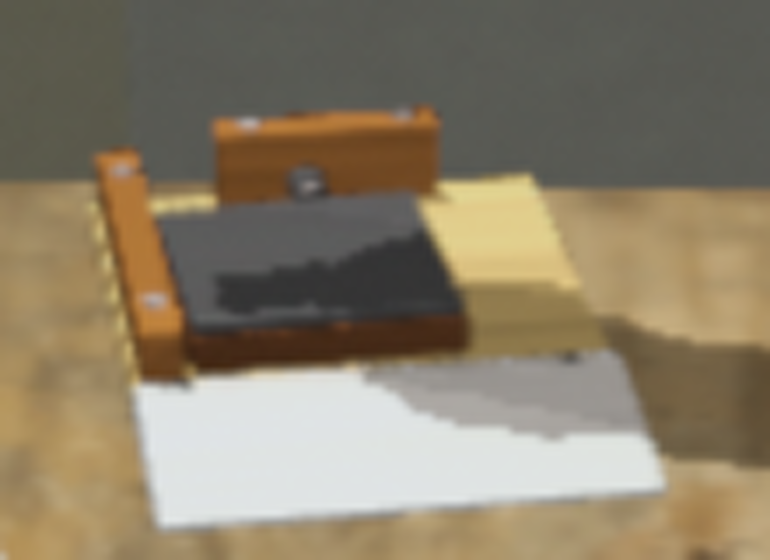

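Seen from above, the block lies along the fence (block edge about col 381, fence at 385) and seems to touch the ball at (320,268). I'll zoom in to measure yaw and gaps.

Run:
```python
from h import *
c=np.load('wrist25.npy',allow_pickle=True).item()
cv2.imwrite('pics/w25z.png',cv2.resize(c['img'][135:285,260:410],(600,600),interpolation=cv2.INTER_CUBIC)[:,:,::-1])
cv2.imwrite('pics/w25zz.png',cv2.resize(c['img'][245:305,280:400],(800,400),interpolation=cv2.INTER_CUBIC)[:,:,::-1])
```

```text
(no output)
```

View pics/w25z.png

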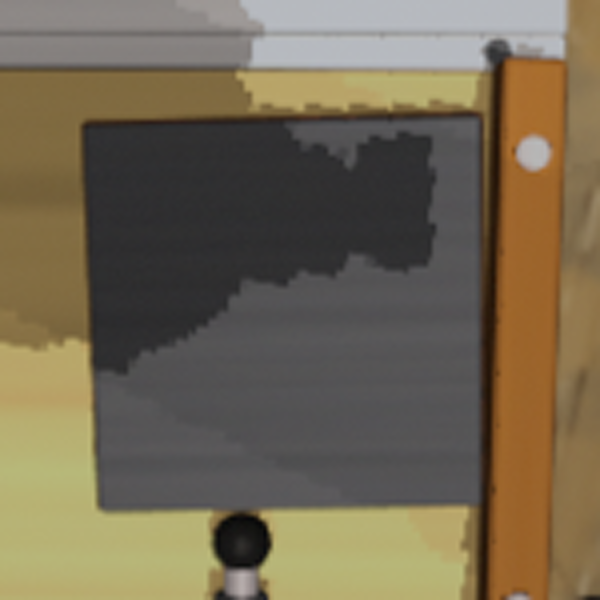

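View pics/w25zz.png

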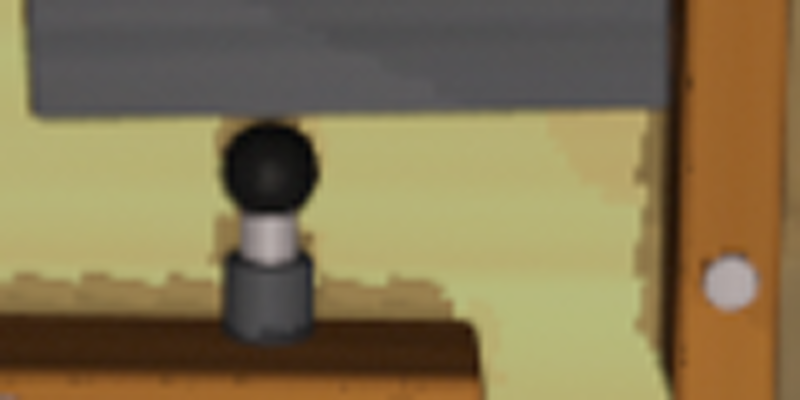

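```bash
cat > f25.py <<'E'
from fit import *
z=lambda u,v:(260+u/4,135+v/4)
z2=lambda u,v:(280+u*120/800,245+v*60/400)
U=[(233,71),(402,70.5),z(500,59),z(0,68) ]
# holder: ramp foot corners, fence inner top start, fence inner top near end (row 600)
M=[[-110,-75,0],[-110,75,0],[-40,59,29]]
h,e=fit(M,U[:3],[507,-141,-1.39]);print('holder',h,e.round(1).tolist())
h4,e=fit(M,U[:3],[507,-141,-1.39,0]);print('holder dz',h4,e.round(1).tolist())
B=[z(84,124),z(481,116),z(100,508),z(484,503)]
m=[[-44,-44,25],[-44,44,25],[44,-44,25],[44,44,25]]
for H in (h,h4):
    dz=H[3] if len(H)>3 else 0
    b,e=fit([[p[0],p[1],p[2]+dz] for p in m],B,[507,-150,-1.39]);print('block',b,e.round(1).tolist(),'rel',rel(b,H))
    def tH(u,v,zz):
        p=pz(c,u,v,zz+dz);a=H[2];d=p[:2]-H[:2];return d@[np.cos(a),np.sin(a)],d@[-np.sin(a),np.cos(a)]
    # fence inner top edge direction
    f1=tH(*z(500,59),29);f2=tH(*z(489,598),29);print('fence',f1,f2,'ang',np.arctan2(f2[1]-f1[1],f2[0]-f1[0]))
    r1=tH(*B[1],25);r2=tH(*B[3],25);l1=tH(*B[0],25);l2=tH(*B[2],25)
    print('blk R edge',r1,r2,'ang',np.arctan2(r2[1]-r1[1],r2[0]-r1[0]),'L',np.arctan2(l2[1]-l1[1],l2[0]-l1[0]),'rear',np.arctan2(-(r1[0]-l1[0]),r1[1]-l1[1]),'front',np.arctan2(-(r2[0]-l2[0]),r2[1]-l2[1]))
    lp1=tH(*z(0,68),11);lp2=tH(*z(490,68),11);print('lip',lp1,lp2,np.arctan2(-(lp2[0]-lp1[0]),lp2[1]-lp1[1]))
    print('ball ctr',tH(*z2(270,170),16),'front face at ball y', 'half px mm',)
    print('end block near top edge z28', tH(*z2(0,370),28), tH(*z2(480,372),28))
E
python3 f25.py wrist25.npy
```

```text
holder [ 506.36825758 -142.76188069   -1.38819358] [[-0.4, -0.2], [-0.1, 0.1], [0.5, 0.2]]
holder dz [ 506.34492225 -142.55257245   -1.38822511   -1.14945751] [[-0.0, -0.1], [-0.3, 0.1], [0.3, -0.0]]
block [ 523.18183637 -154.85525457   -1.35980962] [[-1.8, -1.7], [2.0, -2.2], [-1.6, 2.4], [1.3, 2.0]] rel [14.94548629 14.33801112  0.02838396]
fence (np.float64(-40.14358990343428), np.float64(58.609203044127945)) (np.float64(76.46824753316541), np.float64(59.60074476422661)) ang 0.008502720194305436
blk R edge (np.float64(-28.46447246334453), np.float64(55.419093531268)) (np.float64(55.908297772316295), np.float64(58.38890590576324)) ang 0.035184180810519224 L 0.02917687439306702 rear 0.024565740683623407 front 0.024568453305189527
lip (np.float64(-38.73062254808079), np.float64(-49.936026004439825)) (np.float64(-39.152074291874214), np.float64(58.68357813381603)) 0.0038800512318012946
ball ctr (np.float64(67.78150447860718), np.float64(4.440367502036013)) front face at ball y half px mm
end block near top edge z28 (np.float64(92.82565658758183), np.float64(-31.4520023367469)) (np.flo
[... 313 characters left out ...]
4(59.733060752945946)) ang 0.008534250149299644
blk R edge (np.float64(-28.27683793195275), np.float64(55.532068834416144)) (np.float64(56.38429248006039), np.float64(58.51470378592104)) ang 0.03521571076551373 L 0.02920840434806106 rear 0.02459727063861786 front 0.024599983260183485
lip (np.float64(-38.57252332798273), np.float64(-50.17431940809231)) (np.float64(-38.99879434640778), np.float64(58.801775940053204)) 0.0039115811867953855
ball ctr (np.float64(68.29175885256318), np.float64(4.383283712832996)) front face at ball y half px mm
end block near top edge z28 (np.float64(93.43425412828009), np.float64(-31.633698142784972)) (np.float64(92.80355597621106), np.float64(33.22660148237421))
```

Fit: yaw about 0.022, y about 14.3, gap to the ball about 1.7 ± 1.5 mm. That may already be in tolerance, but it's marginal. I'll give one gentle side push near the rear to square it, then one light press from behind.

Emit:
play_rows(
  plan=[
    [-1,[-0.038,-0.006,0],0],
    [-1,[-0.038,-0.006,0],0],
    [-1,[0,0,0.035],0],
    [-1,[0,0,0.038],0],
    [-1,[0,0,0.038],0],
  ],
)

```text
clock: 17.58
tcp_pos: [430.8, -163.3, 103.1]
eef_rot: [0.995, 0.089, -0.018, -0.05]
ft_force: [-0.2, 0.1, -1.0]
grip_width: 0.199
```

Run:
```python
from h import *
o,Rm=st()
```

```text
t 17.58 tcp [ 430.8 -163.3  103.1] H [  8.2 -78.9 103.1] tool y ang rel holder -0.004 tz [-0.045  0.097 -0.994] F [-0.2  0.1 -1. ] g 0.199
```

Emit:
play_rows(
  plan=[
    [-1,[0,0,0.035],0],
    [-1,[0,-0.002,0.03],0],
    [-1,[0.002,-0.002,0.015],0],
    [-1,[0.002,0,0.002],0],
    [-1,[0,0,0],0],
  ],
)

```text
clock: 18.0
tcp_pos: [410.4, -148.0, 8.8]
eef_rot: [0.994, 0.086, -0.031, -0.055]
ft_force: [0.3, -0.0, 0.1]
grip_width: 0.0
```

Run:
```python
from h import *
o,Rm=st()
c=cam('wrist');save(c,'pics/wrist26.png')
```

```text
t 18.0 tcp [ 410.4 -148.     8.8] H [-10.5 -96.2   8.8] tool y ang rel holder -0.011 tz [-0.072  0.105 -0.992] F [ 0.3 -0.   0.1] g 0.0
```

View pics/wrist26.png

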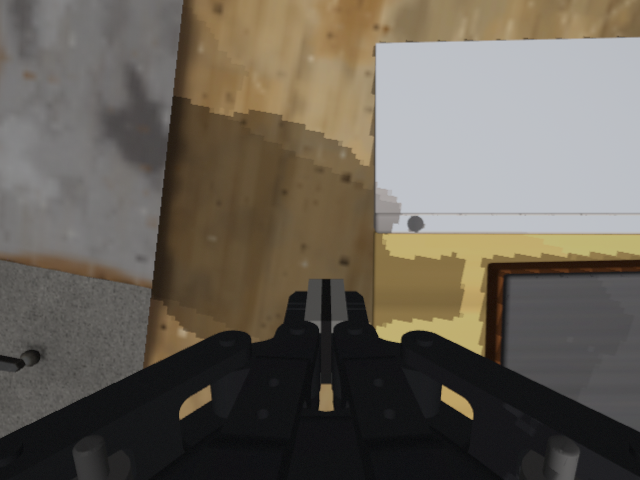

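Emit:
play_rows(
  plan=[
    [-1,[0.002,0.003,-0.004],0],
    [-1,[0.012,0.002,-0.001],0],
    [-1,[0.012,0,0],0],
    [-1,[0,0,0],0],
  ],
)

```text
clock: 18.38
tcp_pos: [441.4, -151.5, 16.2]
eef_rot: [0.995, 0.085, -0.028, -0.054]
ft_force: [-0.2, 0.1, 0.7]
grip_width: -0.0
```

Run:
```python
from h import *
o,Rm=st()
```

```text
t 18.38 tcp [ 441.4 -151.5   16.2] H [ -1.5 -66.3  16.2] tool y ang rel holder -0.014 tz [-0.064  0.102 -0.993] F [-0.2  0.1  0.7] g -0.0
```

Emit:
play_rows(
  plan=[
    [-1,[0.007,-0.002,0.002],0],
    [-1,[0.006,-0.001,0.001],0],
    [-1,[0,0,0],0],
  ],
)

```text
clock: 18.63
tcp_pos: [458.0, -145.9, 14.4]
eef_rot: [0.995, 0.085, -0.025, -0.053]
ft_force: [0.3, 0.0, 0.5]
grip_width: -0.005
```

Run:
```python
from h import *
o,Rm=st()
```

```text
t 18.63 tcp [ 458.  -145.9   14.4] H [ -3.9 -49.   14.4] tool y ang rel holder -0.013 tz [-0.059  0.1   -0.993] F [0.3 0.  0.5] g -0.005
```

Emit:
play_rows(
  plan=[
    [-1,[0.003,0,-0.0005],0],
  ],
)

```text
clock: 18.72
tcp_pos: [460.8, -145.2, 14.7]
eef_rot: [0.995, 0.085, -0.026, -0.053]
ft_force: [0.2, -0.3, 0.9]
grip_width: 0.003
```

Emit:
play_rows(
  plan=[
    [-1,[0.003,0,-0.001],0],
  ],
)

```text
clock: 18.8
tcp_pos: [462.6, -144.2, 15.2]
eef_rot: [0.995, 0.086, -0.027, -0.053]
ft_force: [-4.5, 1.0, -0.9]
grip_width: 0.001
```

Emit:
play_rows(
  plan=[
    [-1,[0.003,0,-0.001],0],
  ],
)

```text
clock: 18.88
tcp_pos: [463.6, -143.3, 15.6]
eef_rot: [0.994, 0.086, -0.03, -0.054]
ft_force: [-4.1, 0.9, -0.5]
grip_width: -0.002
```

Emit:
play_rows(
  plan=[
    [-1,[0.003,0,-0.001],0],
  ],
)

```text
clock: 18.97
tcp_pos: [463.6, -143.1, 15.7]
eef_rot: [0.994, 0.086, -0.033, -0.054]
ft_force: [-7.0, -2.6, -1.8]
grip_width: 0.002
```

Emit:
play_rows(
  plan=[
    [-1,[0.003,0,-0.001],0],
  ],
)

```text
clock: 19.05
tcp_pos: [463.4, -143.1, 15.7]
eef_rot: [0.994, 0.085, -0.036, -0.055]
ft_force: [-5.4, -1.7, -0.3]
grip_width: -0.002
```

Run:
```python
from h import *
o,Rm=st()
c=cam('wrist');save(c,'pics/wrist27.png')
```

```text
t 19.05 tcp [ 463.4 -143.1   15.7] H [ -5.7 -43.2  15.7] tool y ang rel holder -0.014 tz [-0.081  0.102 -0.991] F [-5.4 -1.7 -0.3] g -0.002
```

View pics/wrist27.png

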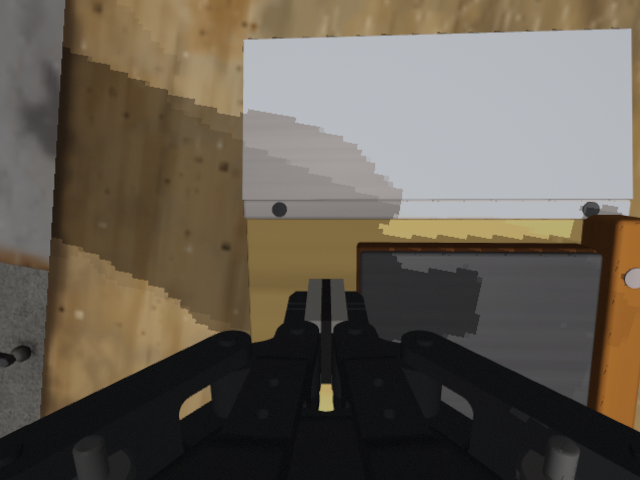

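Emit:
play_rows(
  plan=[
    [-1,[-0.005,0,0],0],
    [-1,[-0.014,0,-0.005],0],
    [-1,[0,-0.03,-0.02],0],
    [-1,[0,-0.033,0],0],
    [-1,[0.034,0,0],0],
  ],
)

```text
clock: 19.52
tcp_pos: [458.0, -84.0, 46.6]
eef_rot: [0.994, 0.08, -0.042, -0.055]
ft_force: [-2.4, 0.3, -1.1]
grip_width: 0.002
```

Emit:
play_rows(
  plan=[
    [-1,[0.03,0,0],0],
    [-1,[0,0,0],0],
  ],
)

```text
clock: 19.68
tcp_pos: [492.5, -76.8, 47.0]
eef_rot: [0.994, 0.082, -0.037, -0.054]
ft_force: [0.7, 0.9, 0.1]
grip_width: -0.001
```

Run:
```python
from h import *
o,Rm=st()
```

```text
t 19.68 tcp [492.5 -76.8  47. ] H [-65.7  -2.7  47. ] tool y ang rel holder -0.021 tz [-0.082  0.102 -0.991] F [0.7 0.9 0.1] g -0.001
```

Emit:
play_rows(
  plan=[
    [-1,[0.012,0.001,0.012],-0.01],
    [-1,[0.001,0.002,0.012],-0.01],
    [-1,[0,0.001,0.006],0],
    [-1,[0,0,0],0],
  ],
)

```text
clock: 20.02
tcp_pos: [503.7, -76.5, 16.9]
eef_rot: [0.994, 0.092, -0.034, -0.054]
ft_force: [-0.3, 0.5, 0.4]
grip_width: 0.001
```

Run:
```python
from h import *
o,Rm=st()
c=cam('wrist');save(c,'pics/wrist28.png')
```

```text
t 20.02 tcp [503.7 -76.5  16.9] H [-64.    8.4  16.9] tool y ang rel holder 0.001 tz [-0.077  0.101 -0.992] F [-0.3  0.5  0.4] g 0.001
```

View pics/wrist28.png

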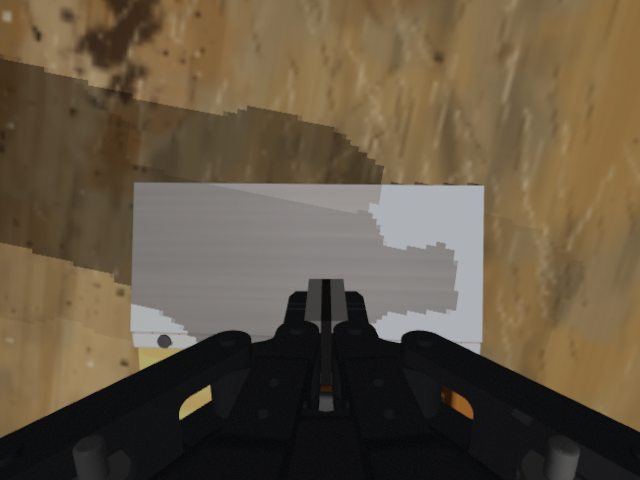

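Emit:
play_rows(
  plan=[
    [-1,[0,0.008,0],0],
    [-1,[0,0.007,0],0],
    [-1,[0,0.002,0],0],
  ],
)

```text
clock: 20.32
tcp_pos: [504.9, -95.5, 15.7]
eef_rot: [0.994, 0.092, -0.034, -0.053]
ft_force: [0.1, -0.5, -0.3]
grip_width: -0.0
```

Emit:
play_rows(
  plan=[
    [-1,[0,0.003,-0.0005],0],
  ],
)

```text
clock: 20.4
tcp_pos: [505.3, -99.4, 16.1]
eef_rot: [0.994, 0.091, -0.034, -0.053]
ft_force: [0.4, 0.4, -0.1]
grip_width: -0.002
```

Emit:
play_rows(
  plan=[
    [-1,[0,0.003,-0.0005],0],
  ],
)

```text
clock: 20.48
tcp_pos: [505.6, -102.9, 16.3]
eef_rot: [0.994, 0.091, -0.035, -0.054]
ft_force: [-1.3, 2.8, -1.5]
grip_width: -0.002
```

Emit:
play_rows(
  plan=[
    [-1,[0,0.003,-0.0005],0],
  ],
)

```text
clock: 20.57
tcp_pos: [505.6, -105.1, 16.5]
eef_rot: [0.994, 0.091, -0.035, -0.055]
ft_force: [-1.1, 6.3, -1.7]
grip_width: -0.003
```

Emit:
play_rows(
  plan=[
    [-1,[0,0.002,-0.0005],0],
  ],
)

```text
clock: 20.65
tcp_pos: [505.4, -105.4, 16.6]
eef_rot: [0.994, 0.091, -0.036, -0.056]
ft_force: [0.1, 6.6, -1.2]
grip_width: -0.002
```

Emit:
play_rows(
  plan=[
    [-1,[0,0.004,-0.0005],0],
    [-1,[0,0.004,-0.0005],0],
  ],
)

```text
clock: 20.82
tcp_pos: [505.1, -106.2, 16.4]
eef_rot: [0.993, 0.093, -0.038, -0.061]
ft_force: [-0.7, 8.7, 0.4]
grip_width: -0.001
```

Emit:
play_rows(
  plan=[
    [-1,[0,0.004,-0.0005],0],
    [-1,[0,0.004,-0.0005],0],
    [-1,[0,0.004,-0.0005],0],
  ],
)

```text
clock: 21.07
tcp_pos: [505.0, -106.1, 16.6]
eef_rot: [0.992, 0.097, -0.041, -0.069]
ft_force: [-2.4, 8.3, 2.1]
grip_width: -0.001
```

Emit:
play_rows(
  plan=[
    [-1,[0,0.0055,-0.0005],0],
    [-1,[0,0.0055,-0.0005],0],
    [-1,[0,0.0055,-0.0005],0],
    [-1,[0,0.0055,-0.0005],0],
  ],
)

```text
clock: 21.4
tcp_pos: [504.8, -106.1, 16.9]
eef_rot: [0.99, 0.103, -0.048, -0.083]
ft_force: [-2.3, 11.4, 4.0]
grip_width: -0.002
```

Emit:
play_rows(
  plan=[
    [-1,[0,-0.001,0],0],
    [-1,[0,-0.004,0],0],
    [-1,[0,-0.012,0],0],
    [-1,[0,-0.015,-0.01],0],
    [-1,[0,0,-0.035],0],
  ],
)

```text
clock: 21.82
tcp_pos: [498.6, -77.4, 64.0]
eef_rot: [0.989, 0.104, -0.053, -0.085]
ft_force: [-0.7, 0.4, -0.6]
grip_width: -0.0
```

Emit:
play_rows(
  plan=[
    [0.5,[0,0,-0.04],0],
    [0.5,[0,0.02,-0.035],0],
    [0.5,[0,0.025,-0.03],0],
    [1,[0,0.025,-0.01],0],
    [1,[0,0,0],0],
  ],
)

```text
clock: 22.23
tcp_pos: [530.3, -159.9, 180.4]
eef_rot: [0.99, 0.11, -0.047, -0.081]
ft_force: [-0.2, -1.4, -0.6]
grip_width: 0.705
```

Run:
```python
from h import *
o,Rm=st()
c=cam('wrist');save(c,'pics/wrist29.png');np.save('wrist29.npy',c,allow_pickle=True)
```

```text
t 22.23 tcp [ 530.3 -159.9  180.4] H [ 22.8  19.6 180.4] tool y ang rel holder 0.033 tz [-0.111  0.15  -0.982] F [-0.2 -1.4 -0.6] g 0.705
```

View pics/wrist29.png

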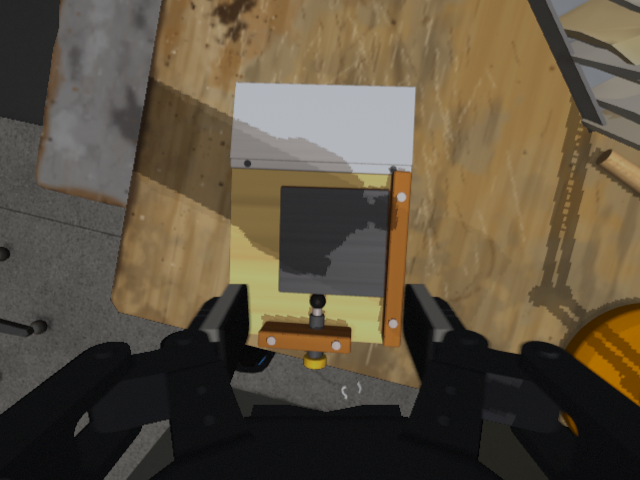

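Run:
```python
from h import *
c=np.load('wrist29.npy',allow_pickle=True).item()
cv2.imwrite('pics/w29z.png',cv2.resize(c['img'][155:305,265:415],(600,600),interpolation=cv2.INTER_CUBIC)[:,:,::-1])
cv2.imwrite('pics/w29r.png',cv2.resize(c['img'][75:185,225:425],(800,440),interpolation=cv2.INTER_CUBIC)[:,:,::-1])
```

```text
(no output)
```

View pics/w29z.png

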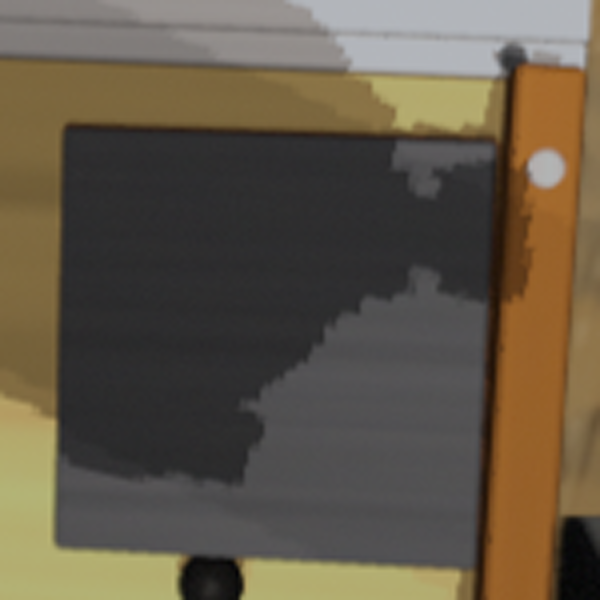

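View pics/w29r.png

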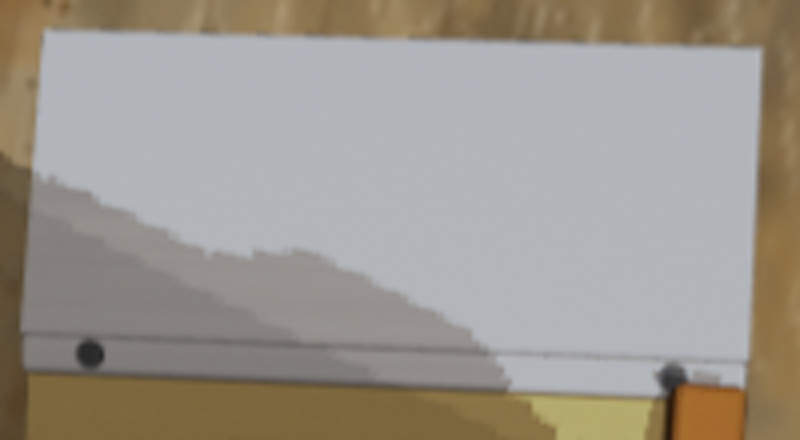

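```bash
cat > f29.py <<'E'
from fit import *
z=lambda u,v:(265+u/4,155+v/4)
zr=lambda u,v:(225+u/4,75+v/4)
U=[zr(44,30),zr(763,47),zr(26,374),z(516,66)]
M=[[-110,-75,0],[-110,75,0],[-38,-75,11],[-40,59,29]]
h,e=fit(M,U,[507,-141,-1.39,0]);print('holder',h,e.round(1).tolist())
B=[z(65,126),z(496,141),z(56,546),z(475,567)]
dz=h[3]
b,e=fit([[i*44,j*44,25+dz] for i in(-1,1) for j in(-1,1)],B,[507,-150,-1.39]);print('block',b,e.round(1).tolist(),'rel',rel(b,h))
def tH(u,v,zz):
    p=pz(c,u,v,zz+dz);a=h[2];d=p[:2]-h[:2];return np.array([d@[np.cos(a),np.sin(a)],d@[-np.sin(a),np.cos(a)]])
C=[tH(*q,25) for q in B];print('corners',np.round(C,1).tolist())
f1=tH(*z(516,66),29);f2=tH(*z(482,598),29);print('fence',f1.round(1),f2.round(1),'ang',np.arctan2(f2[1]-f1[1],f2[0]-f1[0]))
l1=tH(*z(0,58),11);l2=tH(*z(500,76),11);print('lip ang',np.arctan2(-(l2[0]-l1[0]),l2[1]-l1[1]),l1,l2)
print('edge angs R,L,rear,front',[round(float(x),4) for x in (np.arctan2(*(C[3]-C[1])[::-1]),np.arctan2(*(C[2]-C[0])[::-1]),np.arctan2(-(C[1]-C[0])[0],(C[1]-C[0])[1]),np.arctan2(-(C[3]-C[2])[0],(C[3]-C[2])[1]))])
print('ball',tH(*z(211,584),16))
E
python3 f29.py wrist29.npy
```

```text
holder [ 507.34794004 -141.5723042    -1.38663641   -1.29359072] [[0.3, 0.6], [0.1, 0.6], [-0.9, -0.3], [0.5, -0.8]]
block [ 524.33093624 -156.66009838   -1.37655442] [[-1.9, -1.6], [1.9, -1.8], [-2.0, 1.7], [1.7, 2.1]] rel [1.79426046e+01 1.39329334e+01 1.00819878e-02]
corners [[-24.4, -28.9], [-25.0, 56.1], [60.9, -28.0], [59.9, 56.9]]
fence [-39.4  58.7] [65.  58.3] ang -0.0035344715884736513
lip ang 0.003469671615444519 [-38.04533164 -45.75175794] [-38.40287044  57.29469981]
edge angs R,L,rear,front [0.01, 0.0107, 0.0077, 0.0122]
ball [69.3005775  3.2807909]
```

Emit:
play_rows(
  plan=[
    [1,[0,0,-0.03],0],
    [1,[0,0,-0.03],0],
    [1,[0,0,0],0],
    [1,[0,0,0],0],
  ],
)

```text
clock: 22.62
tcp_pos: [534.6, -159.9, 241.9]
eef_rot: [0.989, 0.113, -0.049, -0.083]
ft_force: [0.2, -0.3, -0.6]
grip_width: 1.005
```

Run:
```python
from h import *
o,Rm=st()
c=cam('side');save(c,'pics/side30.png')
for l in ["brass_tin","loupe_stand","charcoal_lump"]:
    r=models.look_for('side',l)
    if r: u,v=r[0]['uv'];print(l,np.round([u,v]),px(c,u,v).round(0))
```

```text
t 22.62 tcp [ 534.6 -159.9  241.9] H [ 23.6  23.7 241.9] tool y ang rel holder 0.039 tz [-0.116  0.154 -0.981] F [ 0.2 -0.3 -0.6] g 1.005
brass_tin [337. 350.] [465. 340.  23.]
loupe_stand [408. 318.] [353. 256.  24.]
charcoal_lump [243. 363.] [599. 371.  22.]
```

View pics/side30.png

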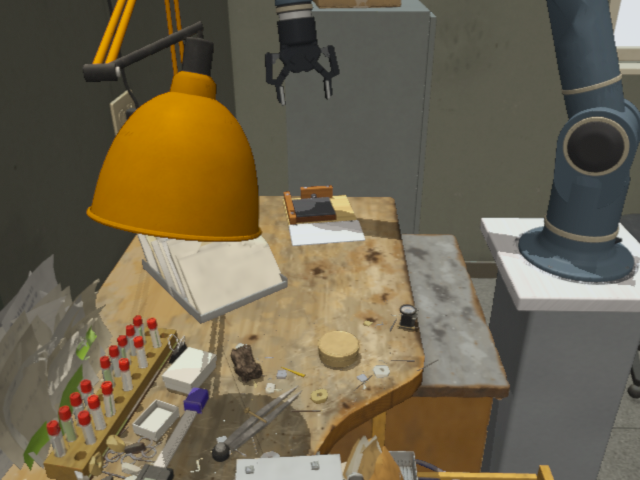

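The arm is clear, the block sits in its pocket around (312,208), and the bystanders haven't moved.

```bash
python3 -c "
from plant import hand_in
print(hand_in())"
```

```text
the job is handed in; nothing more can be done
None
```

The block is in its holder, touching the rubber stop and lying along the fence. The job was handed in at about 22.6 s of the 64 s; `hand_in()` gives no verdict.

**What I did:** I pushed the block with the half-open fingers up the ramp and over the lip, then against the stop. With the gripper shut, I slid it sideways to the fence at about 8 N, with brief readings of 12 N sideways and 16 N downward on the tool while it stuck. I squared it near its rear at about 6 N and pressed it once more against the stop. Then I let go and moved clear.

**Last checks:**

| Check | Measured | Allowed |
|---|---|---|
| Stop to block centre | 51.4 mm (just touching is about 51) | 45 to 53.5 mm |
| Block y in the holder | about 14 to 14.5 mm | 12.5 to 18 mm |
| Angle to the holder | about 0.01 rad | below 0.05 rad |

- **Arm:** about 240 mm up, with no contact force.
- **Bystanders:** the tin, loupe stand and charcoal are within about 4 mm of where they started, which is within detection error.

**What went wrong or stays uncertain:**
- **On the ramp:** one finger rode up onto the block and turned it by about 0.19 rad. Lowering the tool and pushing again squared it.
- **After the first sideways push:** the block was 0.02 to 0.03 rad askew and perhaps 1.7 mm off the stop, so I added the squaring push and second press.
- **Stop and fence forces:** I could only infer them from the wrist readings, which peaked at about 15 N in the first press and 11 N in the second. These include sliding friction.
- **Tool tilt:** the tool drifted to about 0.19 rad of tilt by the end, which did no harm.

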